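# Undock the label scanner and scan the yellow bin

## Robot

A 6-joint arm with a two-finger parallel gripper is mounted at the origin on the work surface. World frame = base frame: x ahead of the robot, y to its left, z up, the work surface at z = 0. Lengths are in mm, angles in degrees, forces in N, time in s.
With the tool pointing down it reaches from about 300 to 850 mm from the base axis. Payload 4.2 kg.
Tool frame: the origin (TCP) lies at the very end of the fingers, on their centre line; the grasp point (between the pads) lies 19 mm behind it; z points along the fingers, y is the direction in which the jaws open and shut (so a half turn about z gives the same grasp; the last joint's range is limited). The gripper opens to 91 mm and grips with 3 to 60 N. Pads are 32 mm wide; open, the fingers measure 118 mm over their backs; the gripper's body (76 mm by 178 mm) begins 60 mm behind the grasp point.
Start: joints at [-76.433, 18.312, 89.639, -0, 72.044, -1.146], TCP at [146.046, -556.163, 177.076] pointing down, gripper open.
Joint ranges: [-177.97, 177.97], [-48.28, 115.42], [12.27, 149.76], [-77.06, 257.06], [2.81, 150.46], [-146.56, 146.56]. Speed limits (degrees/s): [147.25, 147.25, 180, 180, 180, 180].

## Interface

Orientations are given as [roll, pitch, yaw] about the fixed x, y, z axes, in that order (R = Rz(yaw) Ry(pitch) Rx(roll)).
In Python, from workcell import telemetry, grab_frame, job gives the robot as it stands.
- The arm moves only by the tool drive_tool, never from a script. Its argument "moves" is a list of rows, each an object of numbers: "claw": the closure, from -1 (fully open) to 1 (shut); "dx", "dy", "dz": the shift along the tool's x, y, z in units of 20 mm (1.0 is 20 mm); "yaw": the turn about the tool's z in units of 0.15 rad (1.0 is 0.15 rad). In form: [{"claw": .., "dx": .., "dy": .., "dz": .., "yaw": ..}, ...]. A call has 1 to 5 rows; each row shifts and turns the pose as measured when the row begins, along the tool's axes as they then stand; what a row does not reach is not made up. A row lasts 1/8 s, in which the tool goes at most 62.5 mm and 10.7 degrees, less where a joint would pass 70% of its speed; a pose out of reach is approached as far as the arm can. A call with a number of a shift or a turn outside -1 to 1 is refused whole. A call with a gripper value outside its range is refused whole. The fingers move at their own pace and stop on an object; "grip_force" is the grip in N (left out, the last holds). Time passes only in rows, so rows that do not move let the fingers close. It gives the time, the measured TCP pose, the force and the opening at its end, in the units of the state.
- telemetry.state(): the state, without advancing time (a new reading comes with each control period).
- grab_frame(name): name is "side" or "top" or "wrist"; returns a dict with "color" (384x512x3 uint8, blue, green, red), "vertical_fov" (degrees; the focal length in pixels is half the picture's height over the tangent of half this angle, whatever the lens; pixels are square), "cx", "cy" (the principal point, pixels), "dist" ([k1, k2, p1, p2, k3] as OpenCV has them; the pictures are not rectified), "pose" (4x4, takes a point from camera to world coordinates). Camera axes: x right, y down, z forward; pixel columns grow to the right and rows downward; lengths in mm; the calibration is good to about 2 mm. A picture is of the moment at which its call begins. There is no depth.
- job.job_done(): hands the job in, once; it reports no verdict.
The state is a dict: "time_s": time; "qpos": joint angles; "qvel": joint speeds; "effort": joint torques, N m; "ee_pos": TCP position; "ee_rot": TCP orientation; "force": force on the tool from outside, world axes, zero at the start; "torque": the same for the moment, N m; "gripper_width": finger opening in mm.
Only numpy, scipy, OpenCV 4.12 (cv2) and the standard library are available. Lean on these libraries where they do the work, as an engineer would, in place of code of your own. Each camera call takes 0.05 s, during which the arm holds its last target.

## Task

Pinch the scanner's two orange side buttons together to free it from its dock, lift it out, lay it gently in the middle of the black rubber mat and let go. Then take it by its grey handle, leaving the buttons alone, point its window squarely at the middle of the barcode card on the yellow bin from roughly 12 cm away, and hold it steady there for about one and a half seconds. Lay it gently back in the middle of the mat, upright, and let go; leave the other things where they are.

Things in the scene. Friction and masses are not known exactly. Their poses are not given: they have to be found in the camera images.
- scanner_center (a point): Loose label scanner, about 0.25 kg, 166 mm long, lying level. Site at mid-length, 30 mm above its flat underside; x = forwards to the nose, y = left, z = up. White head: x +27 to +83 mm, 34 wide, 60 high above the underside. Grey handle: x -83 to +27, 26 wide, only 30 high above the underside. Centre of mass at about x +15
- scanner_pinch (a point): Midway between the scanner's two orange release buttons, one on each side (+y, -y) of the head; at x +52, z +16 mm from scanner_center, same axes. Each is 30 mm long, 24 mm high. Outer faces 52 mm apart at rest, 38 mm with both fully in. Low on each button a tooth catches under a lip of the dock until that button is in by about 5 mm. Close the fingers along y
- scanner_handle (a point): A good place to grip the grey handle (26 mm wide along y, 30 mm high) near the centre of mass: at x -20, z -15 mm from scanner_center, half-way up the handle, 15 mm above the underside; same axes
- scan_window (a point): The dark window at the scanner's nose, at x +83, z +12 mm from scanner_center (42 mm above the underside); x = the line of sight, straight out of the nose, y = left, z = up
- button_left (a joint): Left (+y) release button: 0 = out, 0.007 m = fully in; spring 3 N to start, 8 N fully in
- button_right (a joint): Right (-y) release button: the same, mirrored
- dock_seat (a point): Green dock fixed to the bench, plate 200 x 92 x 12 mm; point at the centre of its top face, on which the scanner rests, nose to the dock's +x, scanner_center 30 mm above the point. Black guides and catch lips stand up to 18 mm above this face, out to 34 mm either side of the centre line. Once unlatched the scanner lifts straight up
- mat_top (a point): Black rubber mat fixed to the bench, 250 (x) x 180 (y) x 3 mm; point at the centre of its top face. Dock and mat may be on either side
- label_yellow (a point): Centre of the white barcode card (76 wide x 60 mm) on the front of the yellow bin, about 83 mm above the bench; the front leans back 45 degrees. Axes are the bin's: x = level, into the bin (the scanner looks along +x), y = left, z = up. The bin, 160 deep x 140 wide x 120 mm high, is fixed; its foot begins 28 mm in front (-x) of the card's centre
- label_blue (a point): The same card on the blue bin, which is not to be scanned. Same bin, same axes; yellow and blue may change places
- scanner: The same scanner, origin at its underside, 30 mm below scanner_center; same axes
- mat: The mat, origin under its centre, 3 mm below mat_top
- tee_center (a point): Bystander: loose steel pipe tee, 68 x 58 x 43 mm, point at half height
- coupling_center (a point): Bystander: loose brass pipe coupling, a ring 48 mm across, 45 mm high, point at its centre
- tape_center (a point): Bystander: loose green tape measure, 66 x 36 x 62 mm, point at its centre
Not all that is in view belongs to the job. Of the things like the scanner, leave any that is brown, pink or purple; of the rest the smaller one is meant.

How it is judged:
By the outcome, as a careful person would: the job done as asked, in the order asked, and still so for the second after the job is handed in, with the robot touching nothing.
It also fails if it takes over 61 s, if anything falls off the work surface, if the arm or the gripper's body presses on something with over 40 N, if the wrist force passes 120 N, or if a joint passes its speed limit or range.

## Working session

There is one attempt and no reset: what is moved stays moved. The work goes in short steps, Python scripts to look and compute and a tool call to move; the robot and the scene stay as the last step left them, time stands still between calls to the robot, and variables do not carry over. Pictures are saved under pics/ and viewed, and the job is handed in when it is done.

Besides the shell and the picture viewer there is one more tool, called in YAML: its name, and indented under it one key for each argument. drive_tool: Moves the arm, as the interface text tells. Its arguments: {"type":"object","properties":{"moves":{"type":"array"},"grip_force":{"type":"number"}},"required":["moves"]}

```bash
mkdir -p pics; ls; python3 - <<'E'
from workcell import telemetry, grab_frame, job
import cv2,pickle
print(telemetry.state())
d={}
for n in ["side","top","wrist"]:
    f=grab_frame(n); d[n]=f; cv2.imwrite(f"pics/{n}0.png",f["color"])
    print(n,{k:v for k,v in f.items() if k!="color"})
pickle.dump(d,open("f0.pkl","wb"))
E
```

```text
pics
{'time_s': 0.0, 'qpos': array([-7.64328889e+01,  1.83525762e+01,  8.97069952e+01, -7.56537114e-04,
        7.20413875e+01, -1.14724611e+00]), 'qvel': array([ 0.02929335, -0.06494519,  0.04929905,  0.09226181,  0.04136926,
       -0.02174576]), 'effort': array([ 2.71452300e-04, -4.12454152e+01, -2.31971902e+01,  7.27266585e-02,
        4.58705937e-02, -1.40466973e-04]), 'ee_pos': array([ 145.9018602 , -555.60133653,  176.20695205]), 'ee_rot': array([-1.79899047e+02, -1.30226359e-03,  1.47145900e+01]), 'force': array([-0.68036715, -0.08720379,  0.05174515]), 'torque': array([-0.00345344, -0.0161793 ,  0.00277236]), 'gripper_width': 91.06966143840485}
side {'vertical_fov': 46.8746230295983, 'cx': 257.4101142441474, 'cy': 180.047155910583, 'dist': array([0.00733765, 0.        , 0.        , 0.        , 0.        ]), 'pose': array([[ 8.77723487e-01, -3.14457628e-01,  3.61549277e-01,
        -1.01445965e+02],
       [-4.79166919e-01, -5.77173053e-01,  6.61264191e-01,
        -1.07515785e+03],
       [ 7.36931190e-04, -7.53649566e-01, -6.57276037e-01,
         1.18591715e+03],
       [ 
[... 427 characters left out ...]
],
       [-2.75438629e-03, -2.04034138e-01, -9.78959899e-01,
         1.47836784e+03],
       [ 0.00000000e+00,  0.00000000e+00,  0.00000000e+00,
         1.00000000e+00]])}
wrist {'vertical_fov': 71.60429967158802, 'cx': 254.72185978570803, 'cy': 192.19763367611912, 'dist': array([-0.01695376,  0.        ,  0.        ,  0.        ,  0.        ]), 'pose': array([[ 2.55008228e-01, -9.37936902e-01, -2.35042916e-01,
         2.12334976e+02],
       [-9.66936105e-01, -2.47941602e-01, -5.96618051e-02,
        -5.38984153e+02],
       [-2.31790850e-03,  2.42485732e-01, -9.70152203e-01,
         3.83983287e+02],
       [ 0.00000000e+00,  0.00000000e+00,  0.00000000e+00,
         1.00000000e+00]])}
```

View pics/top0.png

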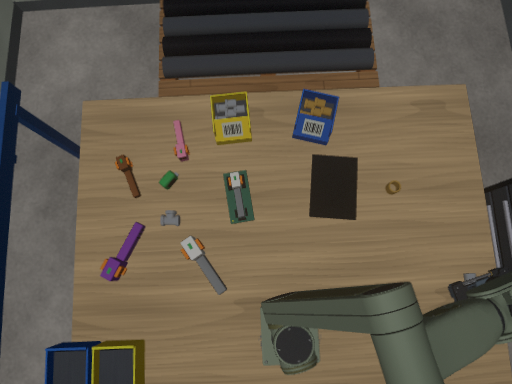

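View pics/side0.png

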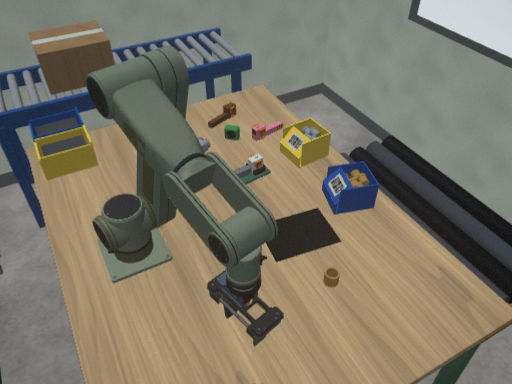

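View pics/wrist0.png

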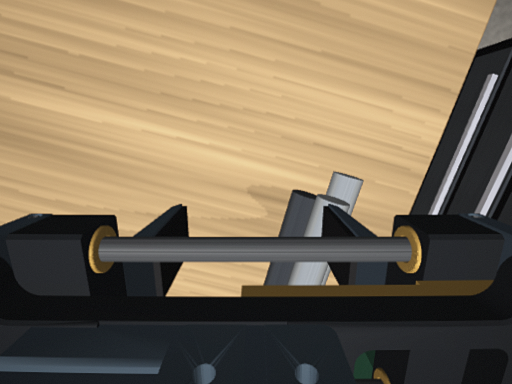

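```bash
python3 - <<'E'
import cv2,pickle
d=pickle.load(open("f0.pkl","rb"))
t=d["top"]["color"]
cv2.imwrite("pics/t1.png",cv2.resize(t[80:240,195:275],None,fx=4.5/1.2,fy=4.5/1.2,interpolation=cv2.INTER_CUBIC))
cv2.imwrite("pics/t2.png",cv2.resize(t[140:235,290:410],None,fx=6,fy=6,interpolation=cv2.INTER_CUBIC))
s=d["side"]["color"]
cv2.imwrite("pics/s1.png",cv2.resize(s[100:270,220:350],None,fx=3.5,fy=3.5,interpolation=cv2.INTER_CUBIC))
E
```

```text
(no output)
```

View pics/t1.png

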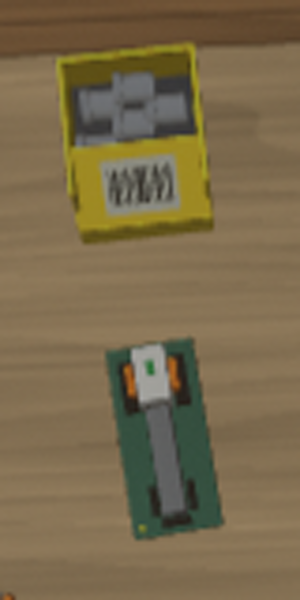

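View pics/s1.png

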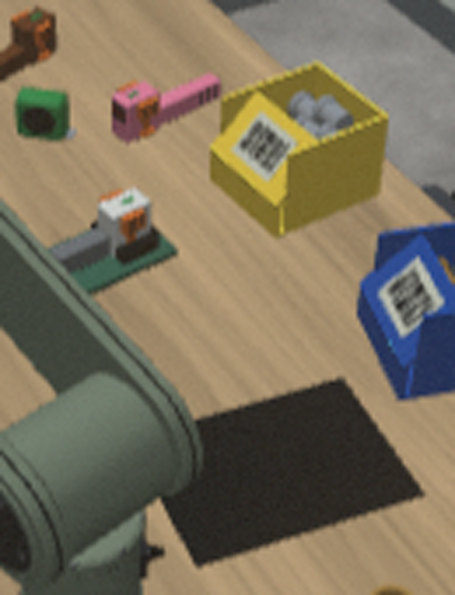

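View pics/t2.png

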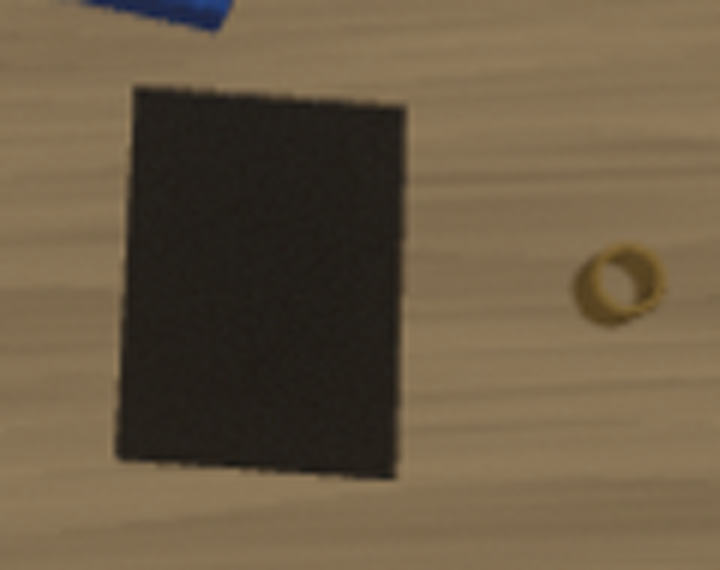

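```bash
cat > h.py <<'E'
import numpy as np,cv2,pickle
def K(f):
    fl=192/np.tan(np.radians(f["vertical_fov"]/2)); return np.array([[fl,0,f["cx"]],[0,fl,f["cy"]],[0,0,1]])
def onz(f,px,z):
    px=np.array(px,float).reshape(-1,1,2); n=cv2.undistortPoints(px,K(f),f["dist"]).reshape(-1,2)
    P=f["pose"]; d=np.c_[n,np.ones(len(n))]@P[:3,:3].T; o=P[:3,3]
    z=np.broadcast_to(z,len(n)); return o+d*((z-o[2])/d[:,2])[:,None]
def proj(f,X):
    P=np.linalg.inv(f["pose"]); return cv2.projectPoints(np.array(X,float).reshape(-1,1,3),cv2.Rodrigues(P[:3,:3])[0],P[:3,3],K(f),f["dist"])[0].reshape(-1,2)
def crop(px,s,ox,oy): return (np.array(px,float)+.5)/s-.5+[ox,oy]
E
python3 - <<'E'
from h import *
np.set_printoptions(precision=1,suppress=True)
d=pickle.load(open("f0.pkl","rb")); t=d["top"]; s=d["side"]
def show(n,p):
    L=[np.linalg.norm(p[i]-p[(i+1)%len(p)]) for i in range(len(p))]
    A=[np.degrees(np.arctan2(*(p[(i+1)%len(p)]-p[i])[[1,0]])) for i in range(len(p))]
    print(n,p[:,:2].tolist(),p.mean(0),'L',np.array(L),'A',np.array(A))
c1=lambda q:crop(q,3.75,195,80); c2=lambda q:crop(q,6,290,140); c3=lambda q:crop(q,3.5,220,100)
show('dock',onz(t,c1([(106,351),(192,340),(224,526),(135,539)]),12))
show('mat',onz(t,c2([(134,87),(406,105),(396,478),(117,460)]),3))
show('card',onz(t,c1([(101,162),(174,155),(179,206),(107,214)]),[104,104,62,62]))
show('foot',onz(t,c1([(83,243),(212,229)]),0 if 0 else 55))
show('rim',onz(t,c1([(58,58),(193,44)]),120))
show('card side',onz(s,c3([(256,108),(297,142),(272,180),(230,143)]),[104,104,62,62]))
show('head top t',onz(t,c1([(131,348),(166,345),(170,402),(136,406)]),72))
show('handle tail t',onz(t,c1([(163,516),(187,513)]),42))
show('mat side',onz(s,c3([(342,378),(424,493),(200,566)]),3))
E
```

```text
dock [[606.2142610236499, 221.75835943774246], [613.6381457073738, 132.02689797877042], [417.9666819260252, 107.3224862200579], [409.06336284913027, 197.83424925053043]] [511.7 164.7  12. ] L [ 90.  197.2  90.9 198.6] A [ -85.3 -172.8   95.6    6.9]
mat [[669.5250941057393, -131.68106396344263], [648.7206964435743, -310.390939817147], [402.6472638389184, -279.7332330646186], [422.9668902844394, -102.43786980339263]] [ 536.  -206.1    3. ] L [179.9 248.  178.5 248.3] A [-96.6 172.9  83.5  -6.8]
card [[778.2765781209645, 212.9868027007272], [782.062125155805, 139.60544932076868], [743.0077297182921, 138.1780197678799], [738.0430227505294, 212.20019634677632]] [760.3 175.7  83. ] L [73.5 57.4 74.2 58.2] A [ -87.  -177.9   93.8    1.1]
foot [[710.4924476580578, 238.26188113034453], [718.9999898285811, 105.5223268156668]] [714.7 171.9  55. ] L [133. 133.] A [-86.3  93.7]
rim [[885.4310738951494, 252.0598881611531], [893.7542929001232, 115.51817000509276]] [889.6 183.8 120. ] L [136.8 136.8] A [-86.5  93.5]
card side [[780.1144902186048, 223.2489834470773], [785.3711187341954, 140.3892286619889], [751.3813583721853, 137.31660910623282], [746.3513277006823, 225.2198924136694]] [765.8 181.5  83. ] L [83.  54.1 88.  53.9] A [ -86.4 -174.8   93.3   -3.3]
head top t [[592.9181768558128, 191.1498399086057], [594.298981230884, 156.1820084041887], [536.0707904350588, 154.30333183625714], [533.6575410472905, 188.02653227313607]] [564.2 172.4  72. ] L [35.  58.3 33.8 59.3] A [ -87.7 -178.2   94.1    3. ]
handle tail t [[427.1091376555953, 166.9714262611992], [428.9681046851083, 143.02490458231512]] [428. 155.  42.] L [24. 24.] A [-85.6  94.4]
mat side [[672.5909355304183, -133.59485356070923], [651.6263523849374, -308.80186702322385], [407.39819997618093, -280.6078922599796]] [ 577.2 -241.     3. ] L [176.5 245.9 303.2] A [-96.8 173.4  29. ]
```

drive_tool:
  moves:
    - {"claw": -1, "dx": 0.7, "dy": -1, "dz": 0, "yaw": 1}
    - {"claw": -1, "dx": 0.7, "dy": -1, "dz": 0, "yaw": 0}
    - {"claw": -1, "dx": 0.7, "dy": -1, "dz": 0, "yaw": 0}
    - {"claw": -1, "dx": 0.7, "dy": -1, "dz": 0, "yaw": 0}
    - {"claw": -1, "dx": 0.7, "dy": -1, "dz": 0, "yaw": 0}
  grip_force: 30

```text
time_s: 0.78
ee_pos: [204.0, -442.6, 175.4]
ee_rot: [-179.8, 0.0, 6.2]
force: [-0.1, 0.6, -0.1]
gripper_width: 91.4
```

drive_tool:
  moves:
    - {"claw": -1, "dx": 0.8, "dy": -1, "dz": 0, "yaw": 0}
    - {"claw": -1, "dx": 0.8, "dy": -1, "dz": 0, "yaw": 0}
    - {"claw": -1, "dx": 0.8, "dy": -1, "dz": 0, "yaw": 0}
    - {"claw": -1, "dx": 0.8, "dy": -1, "dz": 0, "yaw": 0}
    - {"claw": -1, "dx": 0.8, "dy": -1, "dz": 0, "yaw": 0}

```text
time_s: 1.4
ee_pos: [275.9, -325.6, 176.3]
ee_rot: [-179.9, -0.1, 6.9]
force: [0.4, -0.8, -0.5]
gripper_width: 91.0
```

drive_tool:
  moves:
    - {"claw": -1, "dx": 0.8, "dy": -1, "dz": 0, "yaw": 0}
    - {"claw": -1, "dx": 0.8, "dy": -1, "dz": 0, "yaw": 0}
    - {"claw": -1, "dx": 0.8, "dy": -1, "dz": 0, "yaw": 0}
    - {"claw": -1, "dx": 0.8, "dy": -1, "dz": 0, "yaw": 0}
    - {"claw": -1, "dx": 0.8, "dy": -1, "dz": 0, "yaw": 0}

```text
time_s: 2.02
ee_pos: [344.8, -207.8, 177.2]
ee_rot: [180.0, -0.2, 7.6]
force: [-0.5, 0.8, 0.2]
gripper_width: 90.7
```

drive_tool:
  moves:
    - {"claw": -1, "dx": 0.8, "dy": -1, "dz": 0, "yaw": 0}
    - {"claw": -1, "dx": 0.8, "dy": -1, "dz": 0, "yaw": 0}
    - {"claw": -1, "dx": 0.8, "dy": -1, "dz": 0, "yaw": 0}
    - {"claw": -1, "dx": 0.8, "dy": -1, "dz": 0, "yaw": 0}
    - {"claw": -1, "dx": 0.8, "dy": -1, "dz": 0, "yaw": 0}

```text
time_s: 2.65
ee_pos: [410.8, -89.2, 178.1]
ee_rot: [179.9, -0.3, 8.3]
force: [0.6, 0.3, 0.8]
gripper_width: 91.3
```

drive_tool:
  moves:
    - {"claw": -1, "dx": 0.6, "dy": -1, "dz": 0, "yaw": 0}
    - {"claw": -1, "dx": 0.6, "dy": -1, "dz": 0, "yaw": 0}
    - {"claw": -1, "dx": 0.6, "dy": -1, "dz": 0, "yaw": 0}
    - {"claw": -1, "dx": 0.6, "dy": -1, "dz": 0, "yaw": 0}
    - {"claw": -1, "dx": 0.6, "dy": -1, "dz": 0, "yaw": 0}

```text
time_s: 3.28
ee_pos: [453.8, 26.8, 178.9]
ee_rot: [179.9, -0.5, 9.1]
force: [0.5, -0.4, 0.3]
gripper_width: 91.2
```

drive_tool:
  moves:
    - {"claw": -1, "dx": 1, "dy": -1, "dz": 0, "yaw": 0.2}
    - {"claw": -1, "dx": 1, "dy": -1, "dz": 0, "yaw": 0.2}
    - {"claw": -1, "dx": 1, "dy": -1, "dz": 0, "yaw": 0}
    - {"claw": -1, "dx": 1, "dy": -0.9, "dz": 0, "yaw": 0}
    - {"claw": -1, "dx": 0.5, "dy": -0.4, "dz": 0, "yaw": 0}

```text
time_s: 3.9
ee_pos: [530.8, 131.2, 180.2]
ee_rot: [179.9, -0.5, 6.3]
force: [0.3, 0.2, -0.1]
gripper_width: 91.4
```

```bash
python3 - <<'E'
from h import *
from workcell import telemetry, grab_frame
d={}
for n in ["wrist","side"]:
    f=grab_frame(n);d[n]=f
w=d["wrist"]["color"]; s=d["side"]["color"]
cv2.imwrite("pics/w1.png",cv2.resize(w,None,fx=1.5,fy=1.5)); cv2.imwrite("pics/s2.png",s)
pickle.dump(d,open("f1.pkl","wb")); st=telemetry.state(); print(st["time_s"],st["ee_pos"],st["ee_rot"],st["qpos"])
E
```

```text
4.0 [530.90204324 130.6626519  180.02853679] [179.92630073  -0.5042733    6.27444245] [12.70973153 15.36958545 93.44802805 -0.13748866 70.6896019  96.48052096]
```

View pics/w1.png

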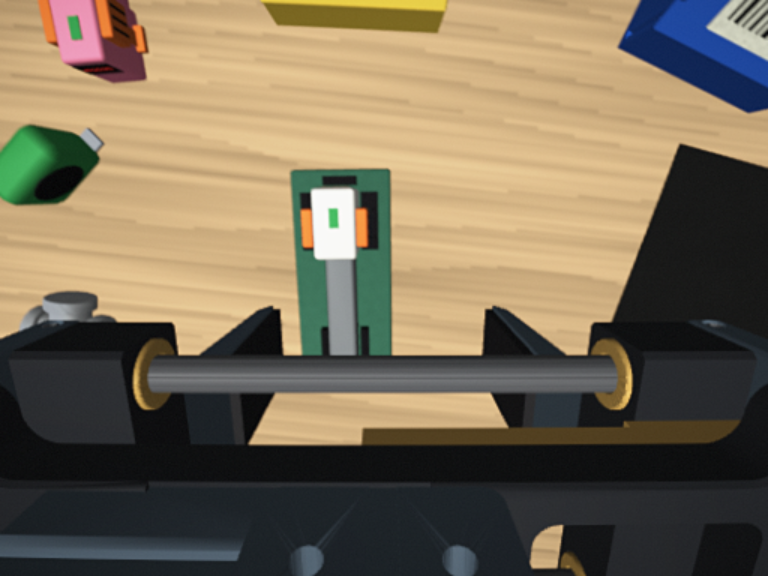

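View pics/s2.png

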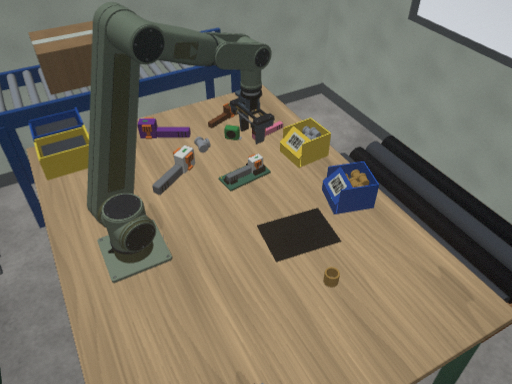

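```bash
python3 - <<'E'
from h import *
np.set_printoptions(precision=1,suppress=True)
f=pickle.load(open("f1.pkl","rb"))["wrist"]
c=lambda q:crop(q,1.5,0,0)
d=onz(f,c([(291,170),(390,169),(391,355),(303,355)]),12);print(d)
def ang(a,b): return np.degrees(np.arctan2(b[1]-a[1],b[0]-a[0]))
print('yaw',ang(d[3],d[0]),ang(d[2],d[1]),ang(d[1],d[0])-90)
h=onz(f,c([(311,188),(354,188),(356,259),(316,260)]),72);print(h,h.mean(0));print(ang(h[3],h[0]),ang(h[2],h[1]),ang(h[1],h[0])-90)
n=onz(f,c([(326,265),(355,265),(329,350),(355,350)]),42);print(n,(n[0]+n[1])/2,(n[2]+n[3])/2, ang((n[2]+n[3])/2,(n[0]+n[1])/2))
b=onz(f,c([(302,210),(367,210),(303,248),(368,247)]),70);print(b)
y=onz(f,c([(282,27),(438,32)]),0);print(y,ang(y[1],y[0])-90)
y=onz(f,c([(680,144)]),3);print(y)
E
```

```text
[[607.8 222.8  12. ]
 [618.6 133.7  12. ]
 [439.4 111.8  12. ]
 [429.5 200.2  12. ]]
yaw 7.204361954818069 6.94791090691201 6.871631560261918
[[594.5 193.2  72. ]
 [598.1 160.3  72. ]
 [543.3 153.5  72. ]
 [539.  185.3  72. ]] [568.7 173.1  72. ]
8.132250269433058 7.105101520209528 6.312630582788415
[[530.  180.7  42. ]
 [532.8 155.3  42. ]
 [450.6 171.7  42. ]
 [453.2 147.7  42. ]] [531.4 168.   42. ] [451.9 159.7  42. ] 5.955420308857789
[[577.  199.4  70. ]
 [582.6 148.7  70. ]
 [547.1 196.7  70. ]
 [553.7 145.   70. ]]
[[727.3 240.7   0. ]
 [738.4 105.2   0. ]] 4.662364185806126
[[ 671.9 -130.1    3. ]]
```

drive_tool:
  moves:
    - {"claw": -1, "dx": 0.9, "dy": -0.9, "dz": 0, "yaw": -0.05}
    - {"claw": -1, "dx": 0.7, "dy": -0.7, "dz": 0.5, "yaw": 0}
    - {"claw": -1, "dx": 0.2, "dy": -0.2, "dz": 1, "yaw": 0}
    - {"claw": -1, "dx": 0, "dy": 0, "dz": 1, "yaw": 0}
    - {"claw": -1, "dx": 0, "dy": 0, "dz": 0.5, "yaw": 0}

```text
time_s: 4.62
ee_pos: [561.2, 169.3, 117.9]
ee_rot: [179.8, -0.4, 6.7]
force: [0.0, -0.0, -0.4]
gripper_width: 91.2
```

drive_tool:
  moves:
    - {"claw": -1, "dx": 0.2, "dy": -0.1, "dz": 0.5, "yaw": 0}
    - {"claw": -1, "dx": 0, "dy": 0, "dz": 0.8, "yaw": 0}
    - {"claw": -1, "dx": 0, "dy": 0, "dz": 0.8, "yaw": 0}
    - {"claw": -1, "dx": 0, "dy": 0, "dz": 0.5, "yaw": 0}
    - {"claw": -1, "dx": 0, "dy": 0, "dz": 0, "yaw": 0}

```text
time_s: 5.25
ee_pos: [564.9, 171.0, 61.9]
ee_rot: [179.8, -0.3, 6.7]
force: [0.3, -0.5, -0.9]
gripper_width: 91.1
```

```bash
python3 - <<'E'
from h import *
from workcell import telemetry, grab_frame
d={}
for n in ["wrist","side"]:
    f=grab_frame(n);d[n]=f
w=d["wrist"]["color"]; s=d["side"]["color"]
cv2.imwrite("pics/w2.png",cv2.resize(w[50:300,100:400],None,fx=2.4,fy=2.4)); cv2.imwrite("pics/s3.png",cv2.resize(s[100:200,200:320],None,fx=5,fy=5,interpolation=cv2.INTER_CUBIC))
pickle.dump(d,open("f2.pkl","wb")); st=telemetry.state(); print(st["time_s"],st["ee_pos"],st["ee_rot"])
E
```

```text
5.35 [565.71429376 171.231602    62.99059368] [179.77446053  -0.39962246   6.69270238]
```

View pics/w2.png

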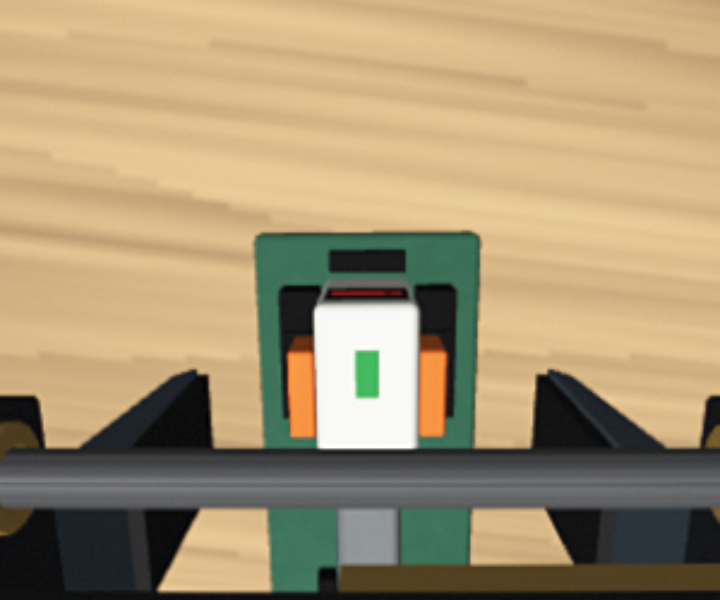

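View pics/s3.png

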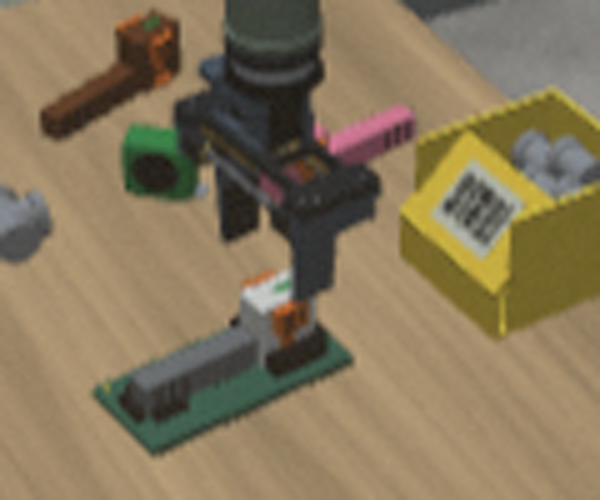

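drive_tool:
  moves:
    - {"claw": -1, "dx": 0, "dy": 0, "dz": 0.7, "yaw": 0}
    - {"claw": -1, "dx": 0, "dy": 0, "dz": 0.4, "yaw": 0}
    - {"claw": -1, "dx": 0, "dy": 0, "dz": 0.1, "yaw": 0}

```text
time_s: 5.72
ee_pos: [566.7, 171.4, 38.4]
ee_rot: [179.8, -0.5, 6.7]
force: [0.8, -0.5, -0.0]
gripper_width: 91.0
```

drive_tool:
  moves:
    - {"claw": 1, "dx": 0, "dy": 0, "dz": 0, "yaw": 0}
    - {"claw": 1, "dx": 0, "dy": 0, "dz": 0, "yaw": 0}
    - {"claw": 1, "dx": 0, "dy": 0, "dz": 0, "yaw": 0}
    - {"claw": 1, "dx": 0, "dy": 0, "dz": 0, "yaw": 0}
    - {"claw": 1, "dx": 0, "dy": 0, "dz": 0, "yaw": 0}
  grip_force: 35

```text
time_s: 6.35
ee_pos: [567.2, 171.5, 39.0]
ee_rot: [179.8, -0.6, 6.7]
force: [-0.4, -0.3, -0.2]
gripper_width: 44.2
```

drive_tool:
  moves:
    - {"claw": 1, "dx": 0, "dy": 0, "dz": 0, "yaw": 0}
    - {"claw": 1, "dx": 0, "dy": 0, "dz": 0, "yaw": 0}
    - {"claw": 1, "dx": 0, "dy": 0, "dz": 0, "yaw": 0}

```text
time_s: 6.72
ee_pos: [567.2, 171.5, 39.1]
ee_rot: [179.8, -0.6, 6.7]
force: [-0.0, -0.2, -0.2]
gripper_width: 14.4
```

```bash
cat > snap.py <<'E'
import sys
from h import *
from workcell import telemetry, grab_frame
i=sys.argv[1]; d={}
for n in sys.argv[2:]:
    f=grab_frame(n);d[n]=f; cv2.imwrite(f"pics/{n}_{i}.png",f["color"])
pickle.dump(d,open(f"f{i}.pkl","wb")); st=telemetry.state()
print(st["time_s"],st["ee_pos"].round(1),st["ee_rot"].round(1),st["gripper_width"],st["force"].round(1))
E
python3 snap.py 3 wrist side; python3 -c "
import cv2
cv2.imwrite('pics/w3.png',cv2.resize(cv2.imread('pics/wrist_3.png')[50:300,100:400],None,fx=2.4,fy=2.4)); cv2.imwrite('pics/s4.png',cv2.resize(cv2.imread('pics/side_3.png')[100:200,200:320],None,fx=5,fy=5,interpolation=2))"
```

```text
6.825 [567.2 171.6  39.1] [179.8  -0.6   6.7] 5.906892100365732 [-0.2 -1.  -0.4]
```

View pics/w3.png

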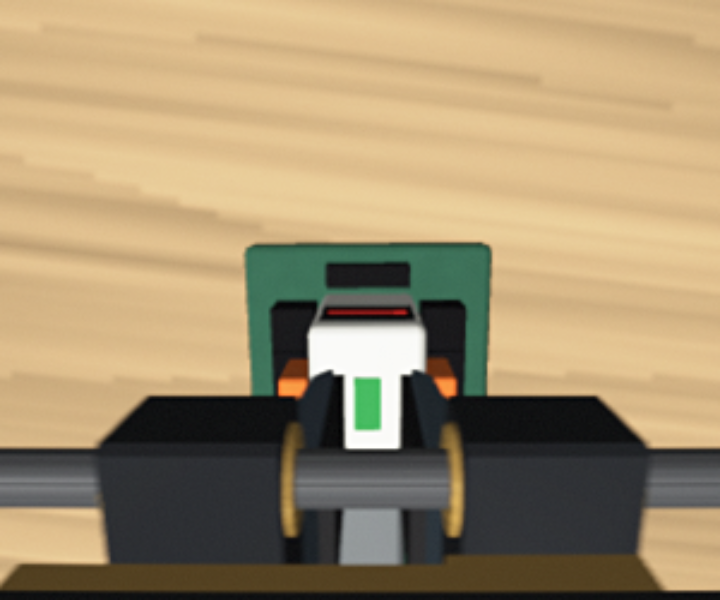

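View pics/s4.png

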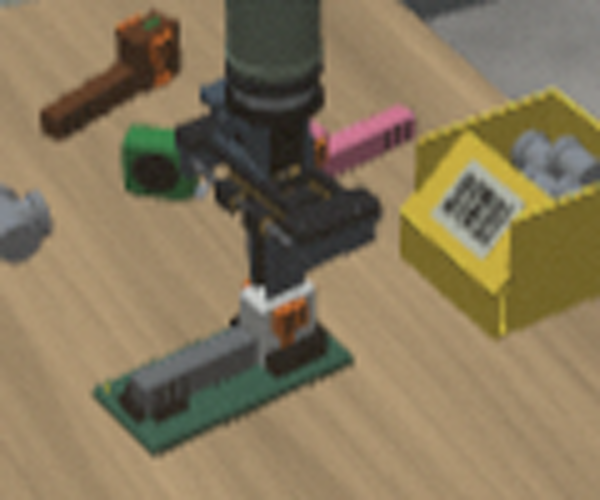

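```bash
python3 - <<'E'
from h import *
np.set_printoptions(precision=1,suppress=True)
D=pickle.load(open("f3.pkl","rb"))
for n,o,s in (("side",(200,100),5),("wrist",(100,50),2.4)):
    p=proj(D[n],[[567.2,171.6,z] for z in (39,58,75,100)]+[[513.9+55*.9925,166.1+55*.122,72]]+[[513.9+83*.9925,166.1+83*.122,72]])
    print(n,(p-o)*s)
    print(D[n]["pose"][:3,3])
E
```

```text
side [[273.2 320.6]
 [273.1 302.5]
 [273.1 286.1]
 [273.  261.6]
 [273.8 287.7]
 [301.7 275.4]]
[ -101.4 -1075.2  1185.9]
wrist [[370.4 388.4]
 [370.5 406.9]
 [370.6 426.5]
 [370.7 462.9]
 [366.9 418.2]
 [366.3 324. ]]
[633.  179.6 247.5]
```

```bash
python3 - <<'E'
from h import *
np.set_printoptions(precision=1,suppress=True)
D=pickle.load(open("f2.pkl","rb"))
a=np.radians(6.7);ux=np.array([np.cos(a),np.sin(a),0]);uy=np.array([-np.sin(a),np.cos(a),0])
T=np.array([565.7,171.2,63])
P=[]
for sy in (45.5,-45.5):
  for sx in (-16,16):
    for z in (0,30): P.append(T+ux*sx+uy*sy+[0,0,z])
for n,o,s in (("side",(200,100),5),("wrist",(100,50),2.4)):
    print(n,(proj(D[n],P)-o)*s)
im=D["side"]["color"].copy()
big=cv2.resize(im[100:200,200:320],None,fx=6,fy=6,interpolation=2)
for i,p in enumerate((proj(D["side"],P)-(200,100)+.5)*6): cv2.circle(big,tuple(int(v) for v in p),3,(0,0,255) if i%2==0 else (255,0,0),-1)
cv2.imwrite("pics/s5.png",big)
im=D["wrist"]["color"].copy()
big=cv2.resize(im[50:300,100:400],None,fx=2.4,fy=2.4)
for i,p in enumerate((proj(D["wrist"],P)-(100,50))*2.4): cv2.circle(big,tuple(int(v) for v in p),3,(0,0,255) if i%2==0 else (255,0,0),-1)
cv2.imwrite("pics/w5.png",big)
E
```

```text
side [[224.1 277.4]
 [223.5 248.3]
 [256.1 263.7]
 [255.7 234.7]
 [288.  334.6]
 [288.1 305.3]
 [320.5 320.1]
 [320.9 290.8]]
wrist [[238.5 431.4]
 [218.7 468.9]
 [233.8 341.5]
 [212.4 366.3]
 [501.7 431.3]
 [521.8 468.6]
 [506.5 341.4]
 [528.2 366.2]]
```

View pics/s5.png

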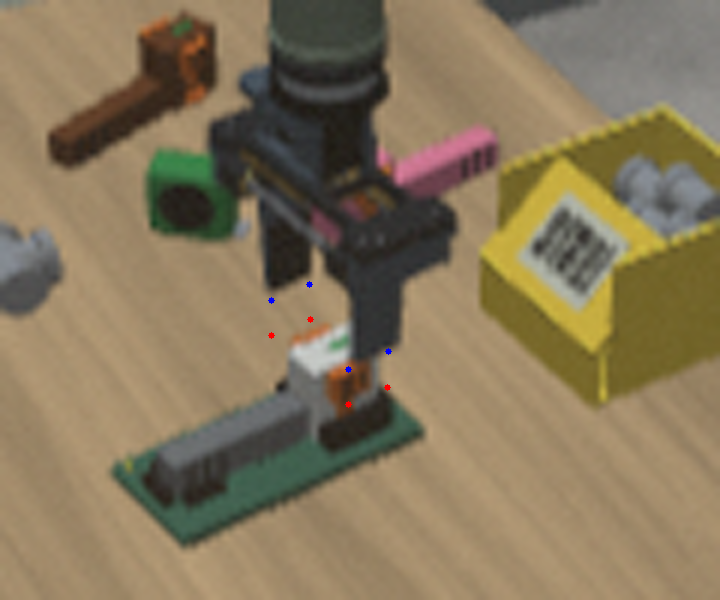

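View pics/w5.png

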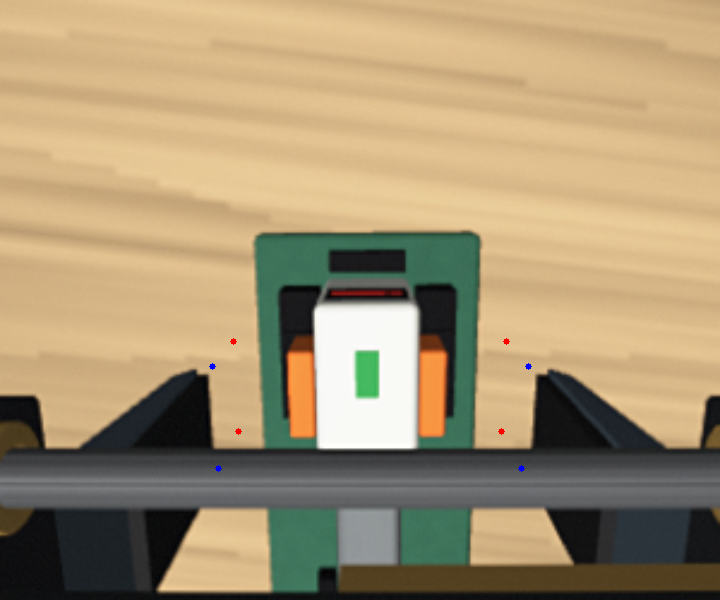

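The reported TCP reads about 38 mm too low. The fingers closed above the head without touching it, and both pictures put the finger ends there. I'll reopen, go down in steps and check by camera.

drive_tool:
  moves:
    - {"claw": -1, "dx": 0, "dy": 0, "dz": 0, "yaw": 0}
    - {"claw": -1, "dx": 0, "dy": 0, "dz": 0, "yaw": 0}
    - {"claw": -1, "dx": 0, "dy": 0, "dz": 0, "yaw": 0}
    - {"claw": -1, "dx": 0, "dy": 0, "dz": 0, "yaw": 0}
    - {"claw": -1, "dx": 0, "dy": 0, "dz": 0, "yaw": 0}

```text
time_s: 7.45
ee_pos: [567.2, 171.5, 39.1]
ee_rot: [179.8, -0.6, 6.7]
force: [-0.0, 0.3, 0.1]
gripper_width: 53.3
```

drive_tool:
  moves:
    - {"claw": -1, "dx": 0, "dy": 0, "dz": 0, "yaw": 0}
    - {"claw": -1, "dx": 0, "dy": 0, "dz": 0, "yaw": 0}
    - {"claw": -1, "dx": 0, "dy": 0, "dz": 0, "yaw": 0}

```text
time_s: 7.82
ee_pos: [567.2, 171.5, 39.1]
ee_rot: [179.8, -0.6, 6.7]
force: [-0.2, 0.5, -0.2]
gripper_width: 83.3
```

drive_tool:
  moves:
    - {"claw": -1, "dx": 0, "dy": 0, "dz": 0.5, "yaw": 0}
    - {"claw": -1, "dx": 0, "dy": 0, "dz": 0.5, "yaw": 0}
    - {"claw": -1, "dx": -0.1, "dy": 0, "dz": 0, "yaw": 0}

```text
time_s: 8.2
ee_pos: [565.0, 171.1, 17.1]
ee_rot: [179.8, -0.5, 6.7]
force: [0.2, 0.5, -1.3]
gripper_width: 91.2
```

```bash
python3 snap.py 4 wrist side top; python3 - <<'E'
from h import *
D=pickle.load(open("f4.pkl","rb"))
from workcell import telemetry
st=telemetry.state(); a=np.radians(st["ee_rot"][2]);ux=np.array([np.cos(a),np.sin(a),0]);uy=np.array([-np.sin(a),np.cos(a),0])
T=st["ee_pos"]+[0,0,38]
P=[T+ux*sx+uy*sy+[0,0,z] for sy in (45.5,-45.5) for sx in (-16,16) for z in (0,30)]
for n,(x,y,w,h),s in (("side",(200,100,120,100),6),("wrist",(100,50,300,250),2.4)):
    big=cv2.resize(D[n]["color"][y:y+h,x:x+w],None,fx=s,fy=s,interpolation=2)
    for i,p in enumerate((proj(D[n],P)-(x,y)+.5)*s): cv2.circle(big,tuple(int(v) for v in p),3,(0,0,255) if i%2==0 else (255,0,0),-1)
    cv2.imwrite(f"pics/{n}_4b.png",big)
E
```

```text
8.35 [565.8 171.4  18.4] [179.8  -0.7   6.7] 91.14680449265067 [-0.  0. -1.]
```

View pics/side_4b.png

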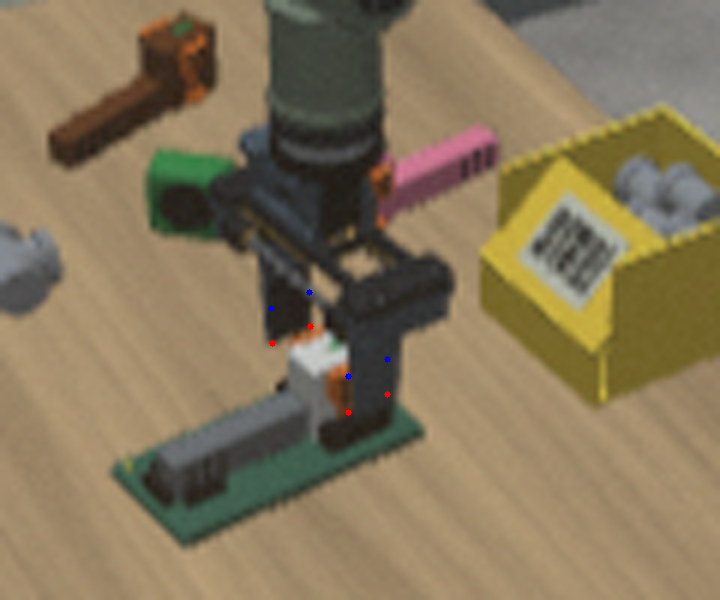

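View pics/wrist_4b.png

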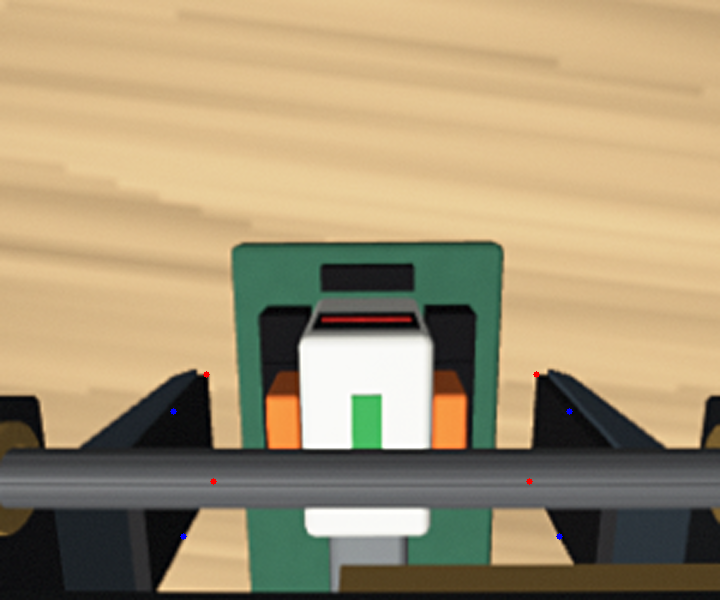

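drive_tool:
  moves:
    - {"claw": -1, "dx": 0, "dy": -0.05, "dz": 0.5, "yaw": 0}
    - {"claw": -1, "dx": 0, "dy": 0, "dz": 0.2, "yaw": 0}
    - {"claw": -1, "dx": -0.1, "dy": 0, "dz": 0, "yaw": 0}

```text
time_s: 8.72
ee_pos: [564.2, 172.3, 3.7]
ee_rot: [179.8, -0.7, 6.7]
force: [-0.4, -0.1, -0.5]
gripper_width: 91.3
```

drive_tool:
  moves:
    - {"claw": 1, "dx": 0, "dy": 0, "dz": 0.1, "yaw": 0}
    - {"claw": 1, "dx": 0, "dy": 0, "dz": 0, "yaw": 0}
    - {"claw": 1, "dx": 0, "dy": 0, "dz": 0, "yaw": 0}
    - {"claw": 1, "dx": 0, "dy": 0, "dz": 0, "yaw": 0}
    - {"claw": 1, "dx": 0, "dy": 0, "dz": 0, "yaw": 0}
  grip_force: 35

```text
time_s: 9.35
ee_pos: [564.5, 172.4, 2.1]
ee_rot: [179.8, -0.8, 6.7]
force: [0.6, -0.4, 0.1]
gripper_width: 44.2
```

drive_tool:
  moves:
    - {"claw": 1, "dx": 0, "dy": 0, "dz": 0, "yaw": 0}
    - {"claw": 1, "dx": 0, "dy": 0, "dz": 0, "yaw": 0}
    - {"claw": 1, "dx": 0, "dy": 0, "dz": 0, "yaw": 0}

```text
time_s: 9.72
ee_pos: [564.9, 172.5, 2.4]
ee_rot: [179.8, -0.8, 6.7]
force: [0.0, -0.0, 0.1]
gripper_width: 34.9
```

drive_tool:
  moves:
    - {"claw": 1, "dx": 0, "dy": 0, "dz": -0.3, "yaw": 0}
    - {"claw": 1, "dx": 0, "dy": 0, "dz": -0.3, "yaw": 0}

```text
time_s: 9.98
ee_pos: [563.6, 172.2, 13.8]
ee_rot: [179.8, -0.7, 6.7]
force: [0.0, 0.6, -3.1]
gripper_width: 34.7
```

```bash
python3 snap.py 5 wrist side; python3 -c "
import cv2
cv2.imwrite('pics/w6.png',cv2.resize(cv2.imread('pics/wrist_5.png')[50:300,100:400],None,fx=2.4,fy=2.4)); cv2.imwrite('pics/s6.png',cv2.resize(cv2.imread('pics/side_5.png')[100:200,200:320],None,fx=5,fy=5,interpolation=2))"
```

```text
10.075 [564.3 172.4  14.4] [179.8  -0.8   6.7] 34.38230191017859 [ 0.6  0.4 -1.8]
```

View pics/w6.png

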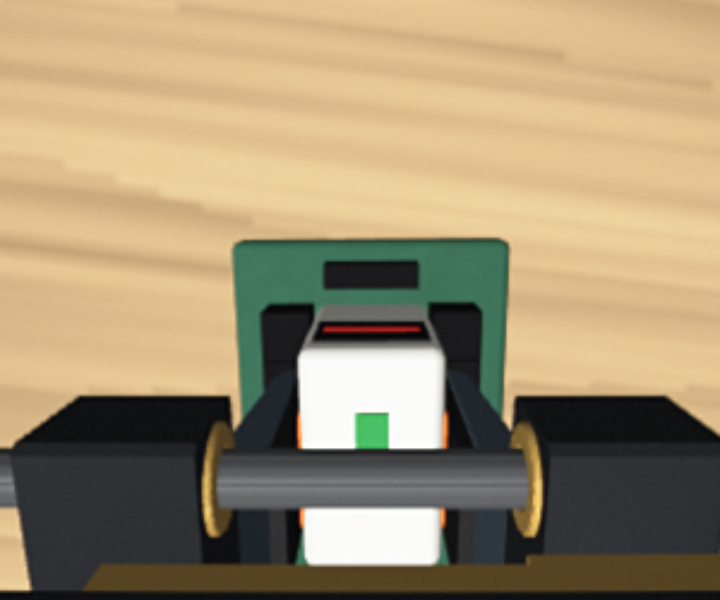

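View pics/s6.png

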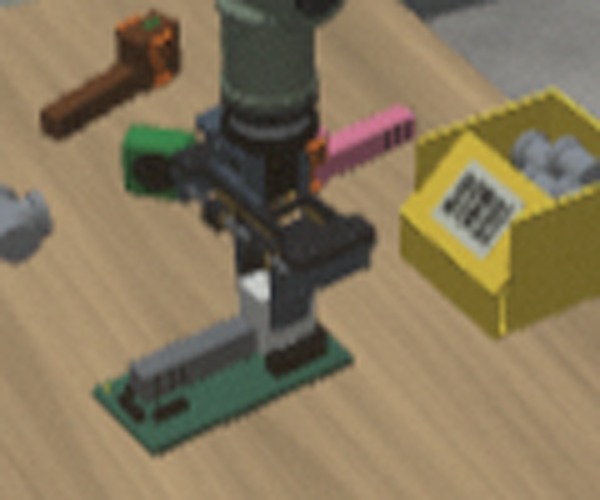

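drive_tool:
  moves:
    - {"claw": 1, "dx": 0, "dy": 0, "dz": -0.6, "yaw": 0}
    - {"claw": 1, "dx": 0, "dy": 0, "dz": -1, "yaw": 0}
    - {"claw": 1, "dx": 0, "dy": 0, "dz": -1, "yaw": 0}
    - {"claw": 1, "dx": 0, "dy": 0.5, "dz": -0.3, "yaw": 0.1}
    - {"claw": 1, "dx": 0, "dy": 1, "dz": 0, "yaw": 0.3}

```text
time_s: 10.7
ee_pos: [566.5, 141.9, 75.8]
ee_rot: [179.9, -0.8, 3.2]
force: [-0.5, -0.4, -2.3]
gripper_width: 34.8
```

drive_tool:
  moves:
    - {"claw": 1, "dx": 0, "dy": 1, "dz": 0, "yaw": 0.3}
    - {"claw": 1, "dx": 0, "dy": 1, "dz": 0, "yaw": 0.3}
    - {"claw": 1, "dx": 0, "dy": 1, "dz": 0, "yaw": 0.3}
    - {"claw": 1, "dx": 0, "dy": 1, "dz": 0, "yaw": 0.2}
    - {"claw": 1, "dx": 0, "dy": 1, "dz": 0, "yaw": 0.1}

```text
time_s: 11.32
ee_pos: [560.0, 31.8, 72.8]
ee_rot: [179.9, -0.5, -8.2]
force: [0.5, -0.1, -2.7]
gripper_width: 34.7
```

drive_tool:
  moves:
    - {"claw": 1, "dx": 0.3, "dy": 1, "dz": 0, "yaw": -0.1}
    - {"claw": 1, "dx": 0.3, "dy": 1, "dz": 0, "yaw": -0.05}
    - {"claw": 1, "dx": 0.3, "dy": 1, "dz": 0, "yaw": -0.05}
    - {"claw": 1, "dx": 0.3, "dy": 1, "dz": 0, "yaw": -0.05}
    - {"claw": 1, "dx": 0.3, "dy": 1, "dz": 0, "yaw": -0.05}

```text
time_s: 11.95
ee_pos: [573.1, -81.3, 70.3]
ee_rot: [179.8, -0.1, -6.3]
force: [0.5, 0.0, -2.7]
gripper_width: 34.7
```

drive_tool:
  moves:
    - {"claw": 1, "dx": 0.3, "dy": 1, "dz": 0, "yaw": 0}
    - {"claw": 1, "dx": 0.3, "dy": 1, "dz": 0, "yaw": 0}
    - {"claw": 1, "dx": 0.3, "dy": 0.8, "dz": 0, "yaw": 0}
    - {"claw": 1, "dx": 0.2, "dy": 0.6, "dz": 0, "yaw": 0}
    - {"claw": 1, "dx": 0, "dy": 0.4, "dz": 0.2, "yaw": 0}

```text
time_s: 12.58
ee_pos: [586.2, -166.7, 65.4]
ee_rot: [179.8, 0.0, -6.6]
force: [-0.1, 0.3, -3.4]
gripper_width: 34.5
```

drive_tool:
  moves:
    - {"claw": 1, "dx": 0.2, "dy": 0.9, "dz": 0.3, "yaw": 0}
    - {"claw": 1, "dx": 0.1, "dy": 0.8, "dz": 0.5, "yaw": 0}
    - {"claw": 1, "dx": 0, "dy": 0.3, "dz": 0.5, "yaw": 0}
    - {"claw": 1, "dx": 0, "dy": 0, "dz": 0.5, "yaw": 0}
    - {"claw": 1, "dx": 0, "dy": 0, "dz": 0, "yaw": 0}

```text
time_s: 13.2
ee_pos: [586.1, -209.2, 25.3]
ee_rot: [179.9, 0.2, -6.6]
force: [0.3, 0.3, -2.5]
gripper_width: 34.4
```

```bash
python3 snap.py 6 top side wrist; python3 -c "
import cv2
cv2.imwrite('pics/t7.png',cv2.resize(cv2.imread('pics/top_6.png')[130:250,280:420],None,fx=5,fy=5,interpolation=2)); cv2.imwrite('pics/s7.png',cv2.resize(cv2.imread('pics/side_6.png')[150:280,230:380],None,fx=4.5,fy=4.5,interpolation=2))"
```

```text
13.35 [ 587.3 -209.5   26.9] [ 1.798e+02  1.000e-01 -6.600e+00] 34.69196692340799 [ 0.4  0.3 -2.2]
```

View pics/t7.png

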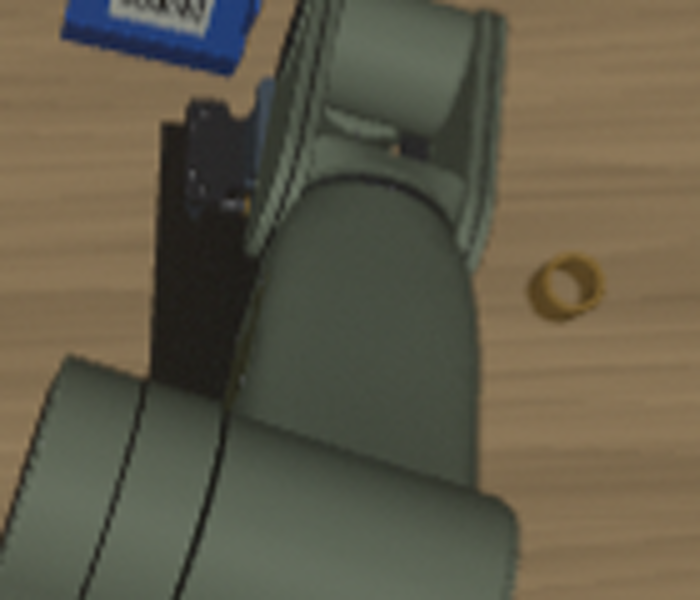

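View pics/s7.png

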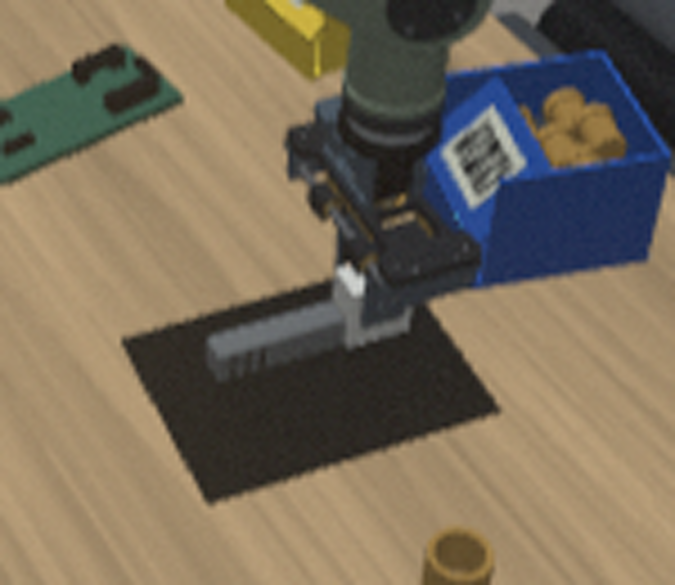

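View pics/wrist_6.png

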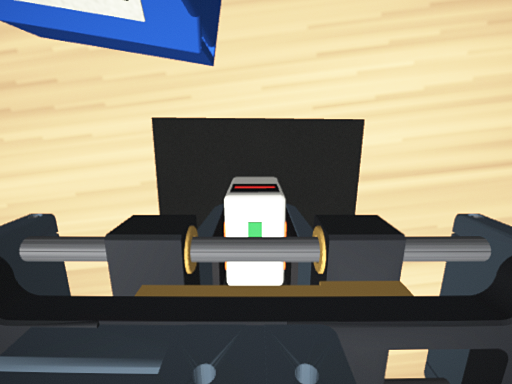

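drive_tool:
  moves:
    - {"claw": 1, "dx": 0, "dy": 0.15, "dz": 0.5, "yaw": 0}
    - {"claw": 1, "dx": 0, "dy": 0, "dz": 0.5, "yaw": 0}
    - {"claw": 1, "dx": 0, "dy": 0, "dz": 0.2, "yaw": 0}
    - {"claw": 1, "dx": 0, "dy": 0, "dz": 0.1, "yaw": 0}

```text
time_s: 13.85
ee_pos: [587.6, -212.3, -0.1]
ee_rot: [179.8, -0.0, -6.6]
force: [0.0, 0.4, -2.1]
gripper_width: 34.8
```

drive_tool:
  moves:
    - {"claw": 1, "dx": 0, "dy": 0, "dz": 0.15, "yaw": 0}
    - {"claw": 1, "dx": 0, "dy": 0, "dz": 0.1, "yaw": 0}
    - {"claw": 1, "dx": 0, "dy": 0, "dz": 0.0, "yaw": 0}

```text
time_s: 14.22
ee_pos: [587.7, -212.3, -5.4]
ee_rot: [179.8, -0.0, -6.6]
force: [0.1, 0.5, -2.4]
gripper_width: 34.8
```

drive_tool:
  moves:
    - {"claw": 1, "dx": 0, "dy": 0, "dz": 0.1, "yaw": 0}
    - {"claw": 1, "dx": 0, "dy": 0, "dz": 0.0, "yaw": 0}

```text
time_s: 14.48
ee_pos: [588.0, -212.5, -6.4]
ee_rot: [179.8, -0.1, -6.6]
force: [-0.4, 0.7, -1.5]
gripper_width: 34.5
```

drive_tool:
  moves:
    - {"claw": 1, "dx": 0, "dy": 0, "dz": 0.1, "yaw": 0}
    - {"claw": 1, "dx": 0, "dy": 0, "dz": 0.0, "yaw": 0}

```text
time_s: 14.72
ee_pos: [588.3, -212.6, -6.5]
ee_rot: [179.8, -0.2, -6.6]
force: [-0.1, 0.4, -1.3]
gripper_width: 34.6
```

drive_tool:
  moves:
    - {"claw": -1, "dx": 0, "dy": 0, "dz": 0.05, "yaw": 0}
    - {"claw": -1, "dx": 0, "dy": 0, "dz": 0, "yaw": 0}
    - {"claw": -1, "dx": 0, "dy": 0, "dz": 0, "yaw": 0}
    - {"claw": -1, "dx": 0, "dy": 0, "dz": 0, "yaw": 0}
    - {"claw": -1, "dx": 0, "dy": 0, "dz": -0.5, "yaw": 0}
  grip_force: 25

```text
time_s: 15.35
ee_pos: [588.1, -212.6, 2.0]
ee_rot: [179.8, -0.1, -6.6]
force: [0.5, 0.6, 0.6]
gripper_width: 82.7
```

drive_tool:
  moves:
    - {"claw": -1, "dx": 0, "dy": 0, "dz": -1, "yaw": 0}
    - {"claw": -1, "dx": 0, "dy": 0, "dz": -1, "yaw": 0}
    - {"claw": -1, "dx": -0.5, "dy": 0, "dz": -1, "yaw": 0}
    - {"claw": -1, "dx": -1, "dy": 0, "dz": 0, "yaw": 0}
    - {"claw": -1, "dx": -0.8, "dy": 0, "dz": 0, "yaw": 0}

```text
time_s: 15.98
ee_pos: [542.3, -207.4, 67.6]
ee_rot: [179.7, -0.4, -6.5]
force: [0.0, -0.1, 0.4]
gripper_width: 91.2
```

```bash
python3 snap.py 7 side wrist; python3 -c "
import cv2
cv2.imwrite('pics/s8.png',cv2.resize(cv2.imread('pics/side_7.png')[150:280,230:380],None,fx=4.5,fy=4.5,interpolation=2));cv2.imwrite('pics/w8.png',cv2.resize(cv2.imread('pics/wrist_7.png')[60:300,100:420],None,fx=2.4,fy=2.4,interpolation=2))"
```

```text
16.075 [ 541.5 -207.3   67.3] [179.7  -0.3  -6.5] 91.20789350555712 [0.5 0.4 0.1]
```

View pics/s8.png

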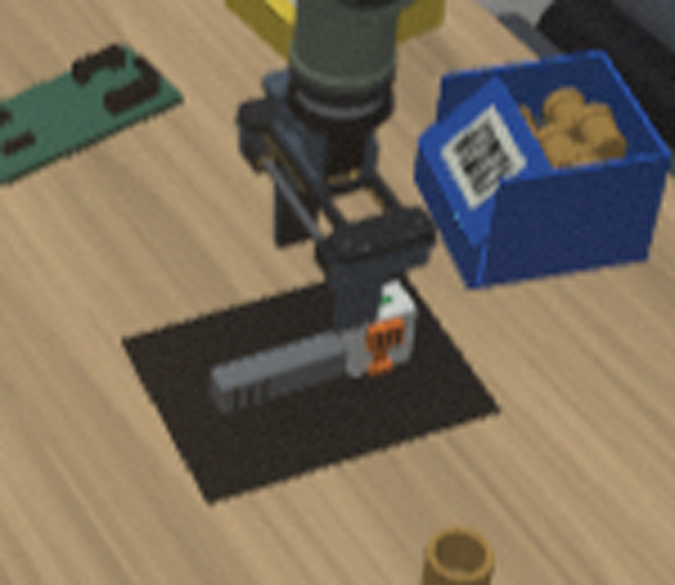

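View pics/w8.png

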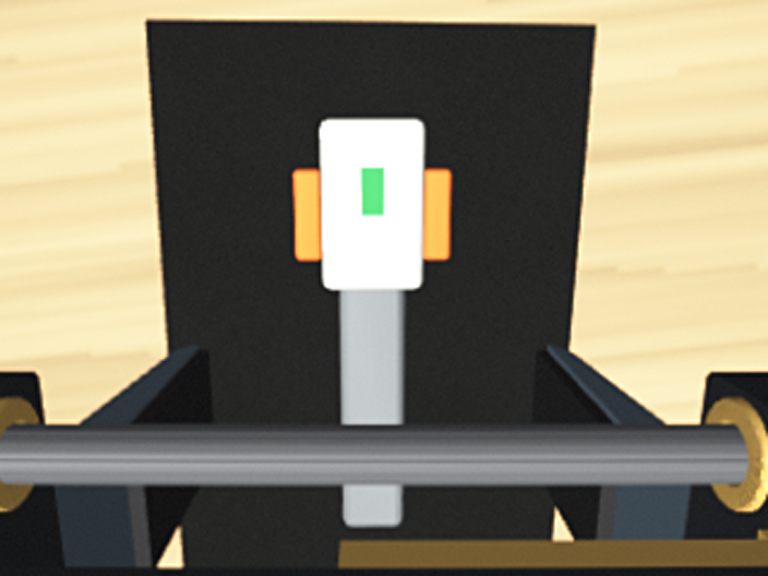

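```bash
python3 - <<'E'
from h import *
np.set_printoptions(precision=1,suppress=True)
f=pickle.load(open("f7.pkl","rb"))["wrist"]
c=lambda q:crop(q,2.4,100,60)
h=onz(f,c([(320,119),(425,119),(422,290),(323,290)]),63);print(h.tolist(),h.mean(0))
n=onz(f,c([(341,295),(403,295),(343,526),(402,526)]),33)
a=(n[0]+n[1])/2;b=(n[2]+n[3])/2;d=a-b;print(a,b,np.degrees(np.arctan2(d[1],d[0])))
m=onz(f,c([(147,20),(595,26)]),3);print(m,np.linalg.norm(m[0]-m[1]))
u=(h.mean(0)-b)[:2];y=np.arctan2(u[1],u[0]);U=np.array([np.cos(y),np.sin(y)])
print('yaw',np.degrees(y),'len',np.linalg.norm(u),'centre est',h.mean(0)[:2]-55*U,b[:2]+83*U)
mc=(m[0]+m[1])/2; print('mat c',mc[:2]-125*np.array([np.cos(np.radians(-6.8)),np.sin(np.radians(-6.8))]))
E
```

```text
[[622.2106721474411, -199.8196282612041, 63.0], [618.4471357226812, -233.07117533557474, 63.0], [563.2403348040967, -226.86321960633597, 63.0], [567.0500932171184, -193.52577233568832, 63.0]] [ 592.7 -213.3   63. ]
[ 557.2 -209.2   33. ] [ 457.5 -198.1   33. ] -6.351442535427558
[[ 671.5 -132.7    3. ]
 [ 649.4 -309.     3. ]] 177.65831134874844
yaw -6.402557787209404 len 136.10535718393797 centre est [ 538.1 -207.2] [ 540.  -207.4]
mat c [ 536.4 -206.1]
```

```bash
python3 - <<'E'
from h import *
D=pickle.load(open("f7.pkl","rb"))["side"]
a=np.radians(-6.5);ux=np.array([np.cos(a),np.sin(a),0]);uy=np.array([-np.sin(a),np.cos(a),0])
T=np.array([541.5,-207.3,67.3+38])
x,y,w,h,s=270,150,70,85,8
big=cv2.resize(D["color"][y:y+h,x:x+w],None,fx=s,fy=s,interpolation=2)
col=[(0,0,255),(0,255,255),(255,0,255),(0,255,0)]
for sx in (-16,16,-38,38):
  for i,z in enumerate((0,41,60,79)):
    p=(proj(D,T+ux*sx-uy*59+[0,0,z])[0]-(x,y)+.5)*s
    cv2.circle(big,tuple(int(v) for v in p),3,col[i],-1)
cv2.imwrite("pics/s9.png",big)
E
```

```text
(no output)
```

View pics/s9.png

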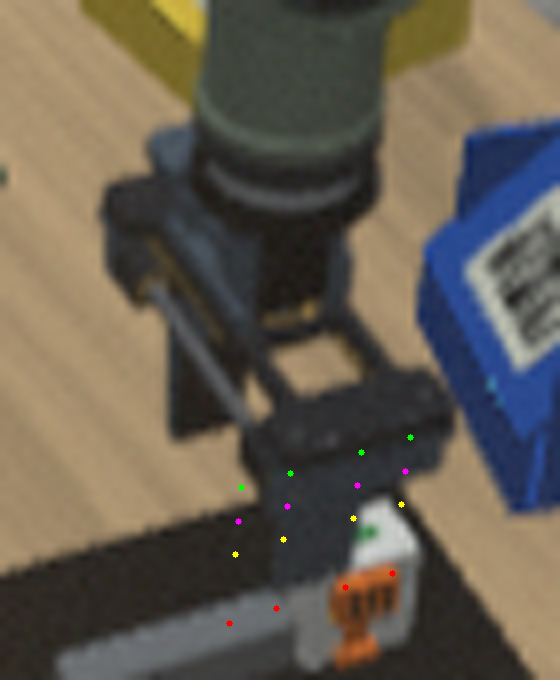

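```bash
python3 - <<'E'
from h import *
D=pickle.load(open("f7.pkl","rb"))["side"]
a=np.radians(-6.5);ux=np.array([np.cos(a),np.sin(a),0]);uy=np.array([-np.sin(a),np.cos(a),0])
T=np.array([541.5,-207.3,67.3+38])
x,y,s=270,150,8
for yy in (-89,-75):
  for sx in (-38,38):
    for i,z in enumerate((0,41,60,79,100)):
      print(yy,sx,z,((proj(D,T+ux*sx+uy*yy+[0,0,z])[0]-(x,y)+.5)*s).round())
E
```

```text
-89 -38 0 [262. 674.]
-89 -38 41 [269. 605.]
-89 -38 60 [272. 572.]
-89 -38 79 [275. 538.]
-89 -38 100 [279. 500.]
-89 38 0 [427. 622.]
-89 38 41 [437. 553.]
-89 38 60 [441. 520.]
-89 38 79 [446. 487.]
-89 38 100 [451. 449.]
-75 -38 0 [246. 650.]
-75 -38 41 [253. 581.]
-75 -38 60 [256. 548.]
-75 -38 79 [259. 515.]
-75 -38 100 [263. 477.]
-75 38 0 [411. 599.]
-75 38 41 [420. 530.]
-75 38 60 [425. 497.]
-75 38 79 [429. 464.]
-75 38 100 [434. 426.]
```

drive_tool:
  moves:
    - {"claw": -1, "dx": -0.5, "dy": 0, "dz": 0.5, "yaw": 0}
    - {"claw": -1, "dx": 0, "dy": 0, "dz": 1, "yaw": 0}
    - {"claw": -1, "dx": 0, "dy": 0, "dz": 1, "yaw": 0}
    - {"claw": -1, "dx": 0, "dy": 0, "dz": 0.8, "yaw": 0}
    - {"claw": -1, "dx": 0, "dy": 0, "dz": 0.3, "yaw": 0}

```text
time_s: 16.7
ee_pos: [534.5, -207.6, -5.6]
ee_rot: [179.7, -0.6, -6.6]
force: [-0.5, -0.0, 0.3]
gripper_width: 91.0
```

drive_tool:
  moves:
    - {"claw": -1, "dx": -0.2, "dy": 0, "dz": 0.6, "yaw": 0}
    - {"claw": -1, "dx": 0, "dy": 0, "dz": 0.3, "yaw": 0}
    - {"claw": -1, "dx": -0.1, "dy": 0, "dz": 0.1, "yaw": 0}

```text
time_s: 17.08
ee_pos: [529.1, -207.2, -26.6]
ee_rot: [179.7, -0.7, -6.6]
force: [-0.3, -0.2, -0.4]
gripper_width: 91.1
```

drive_tool:
  moves:
    - {"claw": -1, "dx": 0, "dy": 0, "dz": 0.2, "yaw": 0}
    - {"claw": -1, "dx": 0, "dy": 0, "dz": 0.1, "yaw": 0}

```text
time_s: 17.32
ee_pos: [529.5, -207.4, -32.5]
ee_rot: [179.6, -0.7, -6.6]
force: [0.5, -1.4, -0.9]
gripper_width: 91.0
```

```bash
python3 snap.py 8 side wrist; python3 -c "
import cv2
cv2.imwrite('pics/s10.png',cv2.resize(cv2.imread('pics/side_8.png')[150:280,230:380],None,fx=4.5,fy=4.5,interpolation=2));cv2.imwrite('pics/w10.png',cv2.resize(cv2.imread('pics/wrist_8.png')[60:300,100:420],None,fx=2.4,fy=2.4,interpolation=2))"
```

```text
17.425 [ 529.4 -207.4  -32.5] [179.6  -0.7  -6.6] 91.26202404007276 [ 0.5  0.9 -0.4]
```

View pics/s10.png

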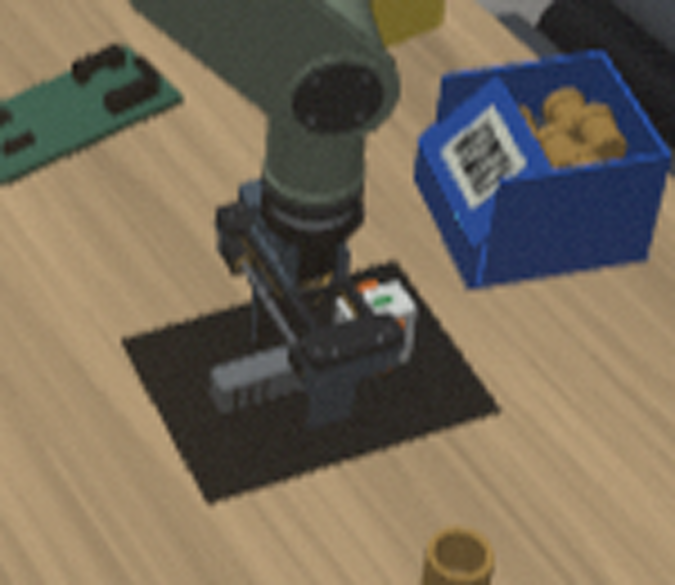

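View pics/w10.png

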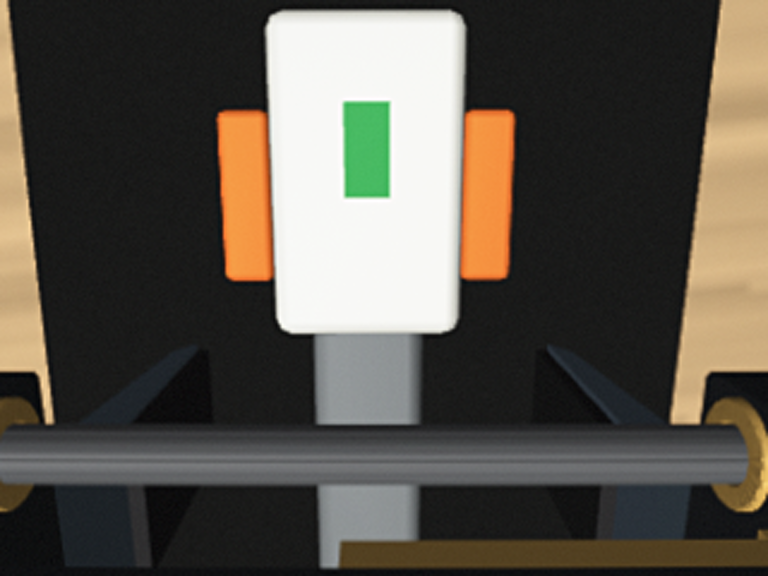

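drive_tool:
  moves:
    - {"claw": 1, "dx": 0, "dy": 0, "dz": 0, "yaw": 0}
    - {"claw": 1, "dx": 0, "dy": 0, "dz": 0, "yaw": 0}
    - {"claw": 1, "dx": 0, "dy": 0, "dz": 0, "yaw": 0}
    - {"claw": 1, "dx": 0, "dy": 0, "dz": 0, "yaw": 0}
    - {"claw": 1, "dx": 0, "dy": 0, "dz": 0, "yaw": 0}
  grip_force: 35

```text
time_s: 18.05
ee_pos: [529.9, -207.5, -31.9]
ee_rot: [179.6, -0.8, -6.6]
force: [0.0, 0.7, 0.2]
gripper_width: 44.2
```

drive_tool:
  moves:
    - {"claw": 1, "dx": 0, "dy": 0, "dz": 0, "yaw": 0}
    - {"claw": 1, "dx": 0, "dy": 0, "dz": 0, "yaw": 0}
    - {"claw": 1, "dx": 0, "dy": 0, "dz": 0, "yaw": 0}
    - {"claw": 1, "dx": 0, "dy": 0, "dz": 0, "yaw": 0}

```text
time_s: 18.55
ee_pos: [529.9, -207.5, -31.9]
ee_rot: [179.6, -0.8, -6.6]
force: [-0.3, -1.1, 0.2]
gripper_width: 25.8
```

```bash
python3 - <<'E'
import cv2,pickle
d=pickle.load(open("f0.pkl","rb"))
cv2.imwrite("pics/ct.png",cv2.resize(d["top"]["color"][88:150,205:257],None,fx=9,fy=9,interpolation=2))
cv2.imwrite("pics/cs.png",cv2.resize(d["side"]["color"][115:170,275:335],None,fx=10,fy=10,interpolation=2))
E
```

```text
(no output)
```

View pics/ct.png

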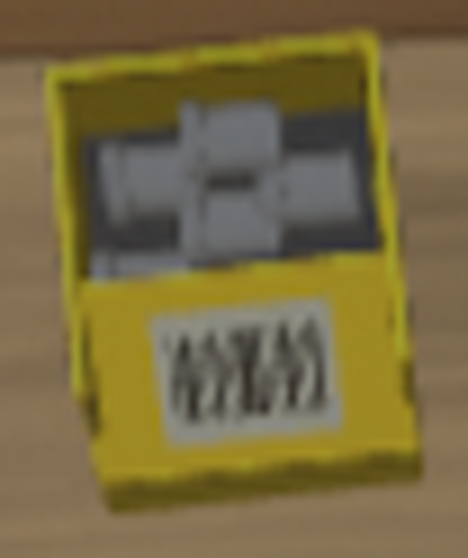

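View pics/cs.png

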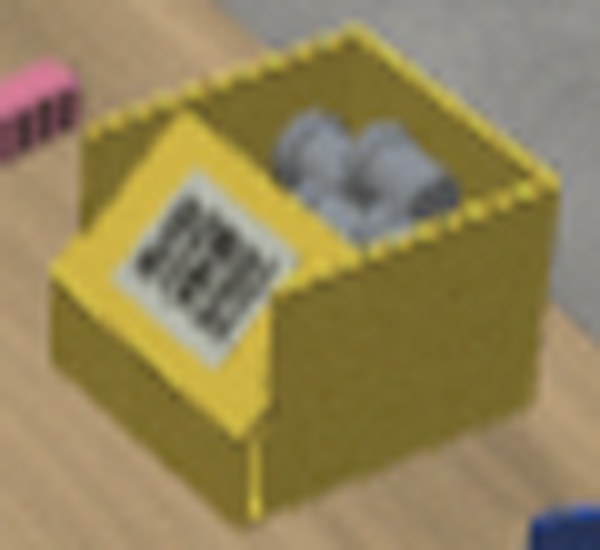

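```bash
python3 - <<'E'
from h import *
from scipy.optimize import least_squares
d=pickle.load(open("f0.pkl","rb"))
q=21.2
M=np.array([[q,38,q],[q,-38,q],[-q,-38,-q],[-q,38,-q],[-28+160,70,120-83],[-28+160,-70,120-83],[-28,70,-83],[-28,-70,-83]])
pt=crop([(150,318),(328,298),(344,424),(170,444),(47,70),(377,32),(108,513),(424,475)],9,205,88)
ps=crop([(198,168),(303,252),(213,370),(112,282),(352,22),(558,182),(52,365),(245,530)],10,275,115)
def X(p):
    c,s=np.cos(p[2]),np.sin(p[2]); return M@np.array([[c,s,0],[-s,c,0],[0,0,1]])+[p[0],p[1],83]
def fit(L):
    r=least_squares(lambda p:np.concatenate([(proj(f,X(p))[i]-px[i]).ravel() for f,px,i in L]),[760,175,.07],loss='soft_l1')
    print(r.x[:2].round(1),np.degrees(r.x[2]).round(2));print(r.fun.reshape(-1,2).round(1).tolist())
c=np.arange(4);a=np.arange(8)
for L in ([(d["top"],pt,a)],[(d["side"],ps,a)],[(d["top"],pt,c)],[(d["side"],ps,c)],[(d["top"],pt,a),(d["side"],ps,a)]): fit(L)
E
```

```text
[760.  175.6] 3.78
[[-0.2, -0.2], [0.2, -0.1], [0.1, 0.3], [-0.2, 0.2], [-0.2, -0.6], [-0.1, -0.4], [0.4, 0.2], [0.1, 0.6]]
[763.2 176. ] 4.79
[[-0.4, -0.1], [0.2, 0.3], [0.4, 0.1], [-0.3, -0.1], [0.3, 0.1], [0.6, -0.6], [-0.4, -0.2], [-0.3, 0.2]]
[760.3 175.4] 4.09
[[-0.2, -0.2], [0.2, -0.2], [0.2, 0.2], [-0.2, 0.2]]
[763.6 176.3] 3.36
[[-0.1, -0.1], [0.1, 0.4], [0.2, 0.0], [-0.1, -0.3]]
[761.2 175.4] 4.12
[[-0.2, -0.4], [0.2, -0.5], [0.2, -0.1], [-0.2, -0.0], [-0.4, -0.8], [-0.3, -0.8], [0.5, 0.0], [0.2, 0.2], [-0.6, 0.1], [-0.2, 0.6], [-0.1, 0.3], [-0.6, 0.0], [0.3, 0.4], [0.4, -0.1], [-0.6, -0.1], [-0.9, 0.5]]
```

drive_tool:
  moves:
    - {"claw": 1, "dx": 0, "dy": 0, "dz": -0.3, "yaw": 0}
    - {"claw": 1, "dx": 0, "dy": 0, "dz": -0.8, "yaw": 0}
    - {"claw": 1, "dx": 0, "dy": 0, "dz": -1, "yaw": 0}
    - {"claw": 1, "dx": 0, "dy": 0, "dz": -1, "yaw": 0}
    - {"claw": 1, "dx": 0, "dy": -0.5, "dz": -0.8, "yaw": 0}

```text
time_s: 19.18
ee_pos: [528.1, -196.3, 49.0]
ee_rot: [179.7, -0.5, -6.6]
force: [0.2, 0.3, -3.1]
gripper_width: 26.1
```

drive_tool:
  moves:
    - {"claw": 1, "dx": 0, "dy": -1, "dz": -0.2, "yaw": -0.1}
    - {"claw": 1, "dx": 0, "dy": -1, "dz": 0, "yaw": -0.1}
    - {"claw": 1, "dx": 0, "dy": -1, "dz": 0, "yaw": -0.1}
    - {"claw": 1, "dx": 0, "dy": -1, "dz": 0, "yaw": -0.1}
    - {"claw": 1, "dx": 0, "dy": -1, "dz": 0, "yaw": -0.1}

```text
time_s: 19.8
ee_pos: [535.2, -87.4, 52.0]
ee_rot: [179.8, -0.3, -2.0]
force: [0.4, 0.4, -3.1]
gripper_width: 25.8
```

drive_tool:
  moves:
    - {"claw": 1, "dx": 0, "dy": -1, "dz": 0, "yaw": -0.1}
    - {"claw": 1, "dx": 0, "dy": -1, "dz": 0, "yaw": 0}
    - {"claw": 1, "dx": 0, "dy": -1, "dz": 0, "yaw": 0}
    - {"claw": 1, "dx": 0, "dy": -1, "dz": 0, "yaw": 0}
    - {"claw": 1, "dx": 0, "dy": -1, "dz": 0, "yaw": 0}

```text
time_s: 20.42
ee_pos: [531.7, 23.9, 47.1]
ee_rot: [179.9, 0.3, -0.6]
force: [-0.0, -0.1, -3.6]
gripper_width: 25.6
```

drive_tool:
  moves:
    - {"claw": 1, "dx": 0.2, "dy": -1, "dz": 0, "yaw": -0.1}
    - {"claw": 1, "dx": 0.2, "dy": -1, "dz": 0, "yaw": -0.1}
    - {"claw": 1, "dx": 0.2, "dy": -1, "dz": 0, "yaw": -0.1}
    - {"claw": 1, "dx": 0.2, "dy": -1, "dz": 0, "yaw": -0.1}
    - {"claw": 1, "dx": 0.2, "dy": -0.8, "dz": 0, "yaw": -0.05}

```text
time_s: 21.05
ee_pos: [542.9, 130.7, 42.1]
ee_rot: [179.9, 0.9, 3.9]
force: [0.7, -0.7, -3.7]
gripper_width: 25.7
```

drive_tool:
  moves:
    - {"claw": 1, "dx": 0.2, "dy": -0.6, "dz": 0.3, "yaw": 0}
    - {"claw": 1, "dx": 0.2, "dy": -0.5, "dz": 0.5, "yaw": 0}
    - {"claw": 1, "dx": 0, "dy": -0.2, "dz": 0.4, "yaw": 0}
    - {"claw": 1, "dx": 0, "dy": 0, "dz": 0.2, "yaw": 0}
    - {"claw": 1, "dx": 0, "dy": 0, "dz": 0, "yaw": 0}

```text
time_s: 21.68
ee_pos: [547.1, 159.3, 10.1]
ee_rot: [179.8, 1.2, 4.0]
force: [-0.2, 0.1, -2.9]
gripper_width: 26.0
```

```bash
python3 snap.py 9 side top wrist; python3 -c "
import cv2
cv2.imwrite('pics/s11.png',cv2.resize(cv2.imread('pics/side_9.png')[90:210,200:350],None,fx=5,fy=5,interpolation=2));cv2.imwrite('pics/t11.png',cv2.resize(cv2.imread('pics/top_9.png')[80:230,180:330],None,fx=4,fy=4,interpolation=2))"
```

```text
21.825 [547.7 159.5  10.9] [179.8   1.1   4. ] 26.07443653995582 [ 0.2  1.3 -2.5]
```

View pics/s11.png

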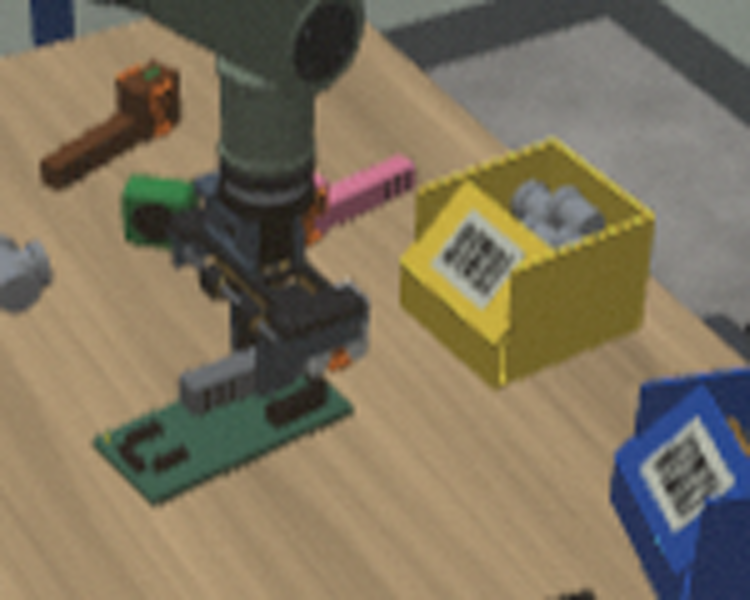

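View pics/t11.png

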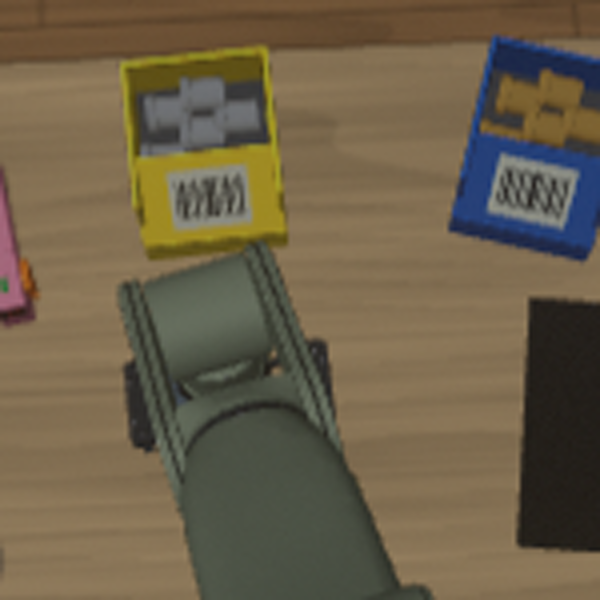

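View pics/wrist_9.png

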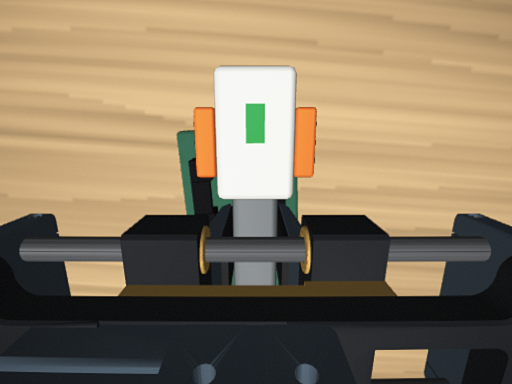

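```bash
python3 -c "
import cv2
a=cv2.imread('pics/wrist_8.png')[55:210,180:330];b=cv2.imread('pics/wrist_9.png')[55:210,180:330]
cv2.imwrite('pics/c8.png',cv2.resize(a,None,fx=3.8,fy=3.8,interpolation=2));cv2.imwrite('pics/c9.png',cv2.resize(b,None,fx=3.8,fy=3.8,interpolation=2))"
```

```text
(no output)
```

View pics/c8.png

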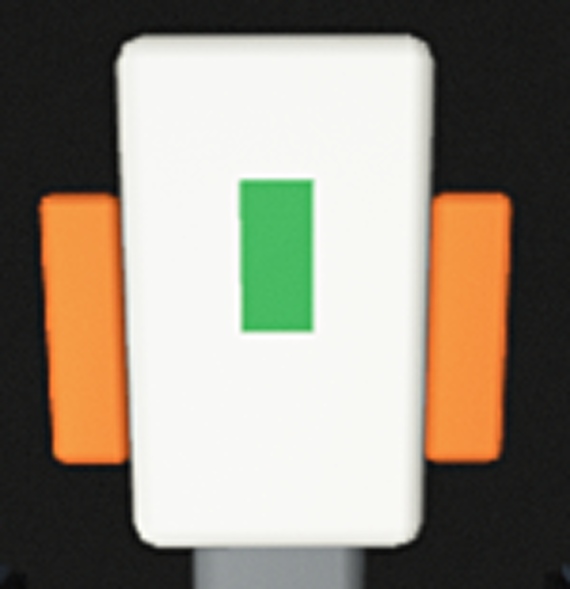

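View pics/c9.png

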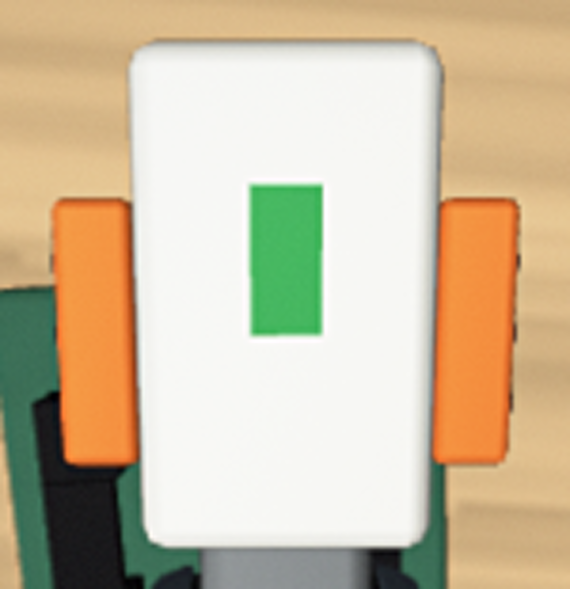

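drive_tool:
  moves:
    - {"claw": 1, "dx": 0.15, "dy": -0.05, "dz": -0.2, "yaw": 0}
    - {"claw": 1, "dx": 0, "dy": 0, "dz": 0, "yaw": 0}
    - {"claw": 1, "dx": 0, "dy": 0, "dz": 0, "yaw": 0}

```text
time_s: 22.2
ee_pos: [551.8, 160.5, 16.1]
ee_rot: [179.9, 1.0, 4.0]
force: [-0.7, 0.1, -2.9]
gripper_width: 25.9
```

drive_tool:
  moves:
    - {"claw": 1, "dx": 0, "dy": 0, "dz": 0, "yaw": 0}
    - {"claw": 1, "dx": 0, "dy": 0, "dz": 0, "yaw": 0}
    - {"claw": 1, "dx": 0, "dy": 0, "dz": 0, "yaw": 0}
    - {"claw": 1, "dx": 0, "dy": 0, "dz": 0, "yaw": 0}
    - {"claw": 1, "dx": 0, "dy": 0, "dz": 0, "yaw": 0}

```text
time_s: 22.82
ee_pos: [551.5, 160.4, 16.0]
ee_rot: [179.8, 1.0, 4.0]
force: [-0.1, -0.1, -2.7]
gripper_width: 25.8
```

drive_tool:
  moves:
    - {"claw": 1, "dx": 0, "dy": 0, "dz": 0, "yaw": 0}
    - {"claw": 1, "dx": 0, "dy": 0, "dz": 0, "yaw": 0}
    - {"claw": 1, "dx": 0, "dy": 0, "dz": 0, "yaw": 0}
    - {"claw": 1, "dx": 0, "dy": 0, "dz": 0, "yaw": 0}
    - {"claw": 1, "dx": 0, "dy": 0, "dz": 0, "yaw": 0}

```text
time_s: 23.45
ee_pos: [551.6, 160.4, 16.0]
ee_rot: [179.8, 1.0, 4.0]
force: [-0.1, -0.1, -2.4]
gripper_width: 25.8
```

```bash
python3 snap.py 10 side wrist; python3 -c "
import cv2
cv2.imwrite('pics/s12.png',cv2.resize(cv2.imread('pics/side_10.png')[110:190,225:325],None,fx=8,fy=7.5,interpolation=2));cv2.imwrite('pics/c10.png',cv2.resize(cv2.imread('pics/wrist_10.png')[55:210,180:330],None,fx=3.8,fy=3.8,interpolation=2))"
```

```text
23.55 [551.5 160.5  16. ] [179.8   1.    4. ] 25.769135311118454 [-0.2  0.2 -2.8]
```

View pics/s12.png

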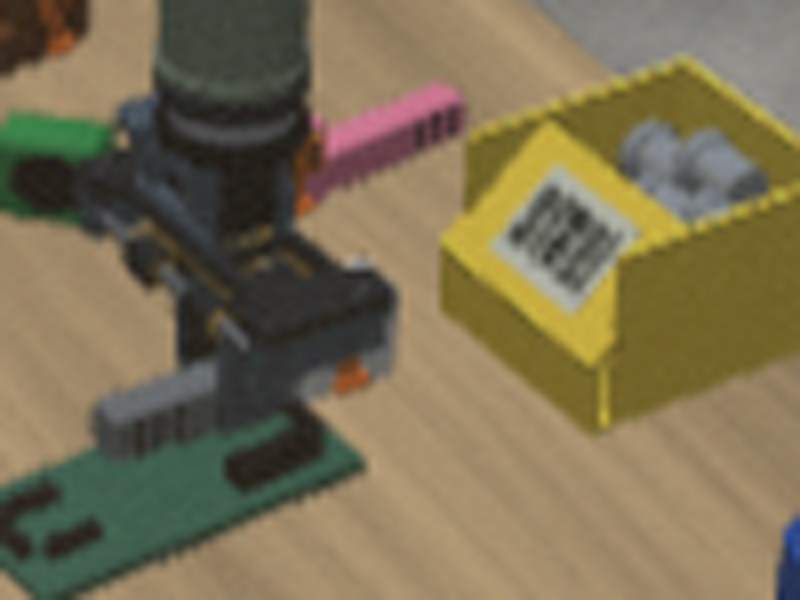

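View pics/c10.png

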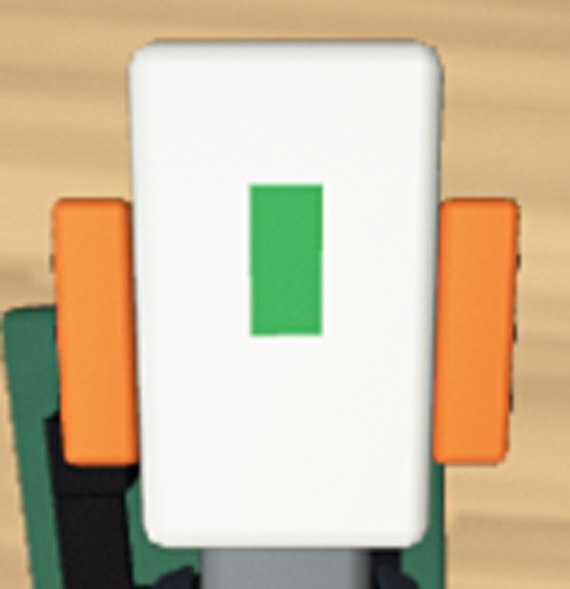

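```bash
python3 - <<'E'
from h import *
from scipy.spatial.transform import Rotation as Ro
D=pickle.load(open("f10.pkl","rb"))["side"]
x,y,s=225,110,8
big=cv2.resize(D["color"][y:y+75,x:x+95],None,fx=s,fy=s,interpolation=2)
def draw(pitch,col):
    R=Ro.from_euler('xyz',[0,pitch,4],degrees=True).as_matrix()
    g=np.array([551.5,160.5,16+76.9-12-16+ -0]) # point at handle x=-8.7, approx 14mm below centre
    g=np.array([551.5,160.5,16+31.9+3+22-1.3])   # local (-8.7,0,-8)
    for x0,x1,w,h in ((-83,27,13,30),(27,83,17,60)):
        V=np.array([[a,b,c] for a in(x0,x1) for b in(-w,w) for c in(-30,h-30)],float)
        p=(proj(D,(V-[-8.7,0,-8])@R.T+g)-(x,y)+.5)*s
        for i in range(8):
            for j in range(i):
                if bin(i^j).count('1')==1: cv2.line(big,tuple(int(v) for v in p[i]),tuple(int(v) for v in p[j]),col,1)
    w=(np.array([83,0,12])-[-8.7,0,-8])@R.T+g; dv=R[:,0]; print(pitch,w,w+dv*121)
draw(2.2,(0,0,255)); cv2.imwrite("pics/s13.png",big)
E
```

```text
2.2 [643.67508346 166.94550973  88.06509623] [764.29136368 175.37982167  83.42017134]
```

View pics/s13.png

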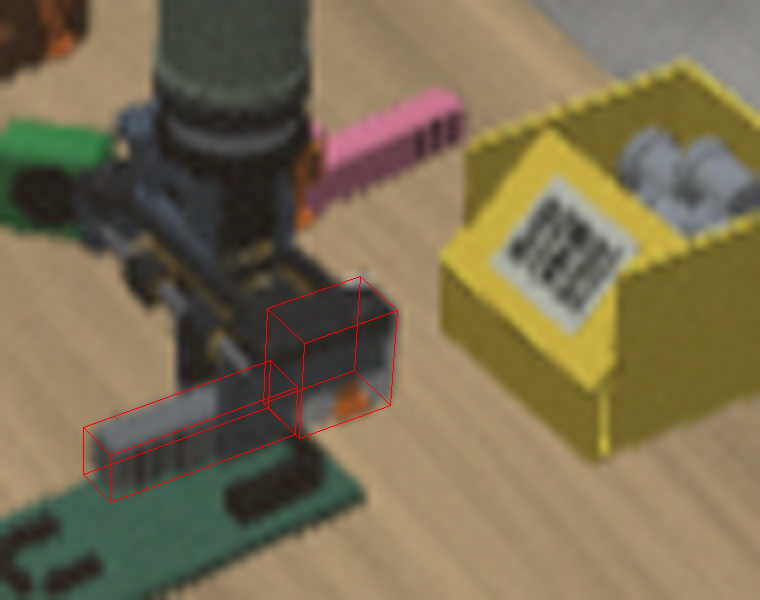

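```bash
cat > ov.py <<'E'
from h import *
from scipy.spatial.transform import Rotation as Ro
def draw(big,D,x,y,s,c,rpy,col=(0,0,255)):
    R=Ro.from_euler('xyz',rpy,degrees=True).as_matrix()
    for x0,x1,w,h in ((-83,27,13,30),(27,83,17,60)):
        V=np.array([[a,b,cc] for a in(x0,x1) for b in(-w,w) for cc in(-30,h-30)],float)
        p=(proj(D,V@R.T+c)-(x,y)+.5)*s
        for i in range(8):
            for j in range(i):
                if bin(i^j).count('1')==1: cv2.line(big,tuple(int(v) for v in p[i]),tuple(int(v) for v in p[j]),col,1)
E
python3 - <<'E'
from ov import *
D=pickle.load(open("f7.pkl","rb"))["side"]
x,y,s=265,195,9
big=cv2.resize(D["color"][y:y+60,x:x+80],None,fx=s,fy=s,interpolation=2)
draw(big,D,x,y,s,[538.3,-207.3,33],[0,0,-6.4])
cv2.imwrite("pics/s14.png",big)
D=pickle.load(open("f10.pkl","rb"))["side"]
x,y,s=225,135,9
big=cv2.resize(D["color"][y:y+50,x:x+60],None,fx=s,fy=s,interpolation=2)
cv2.imwrite("pics/s15.png",big)
E
```

```text
(no output)
```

View pics/s14.png

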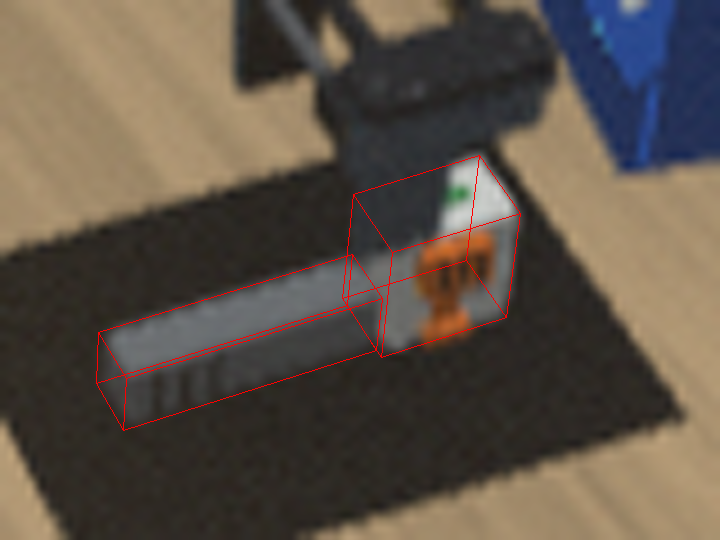

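View pics/s15.png

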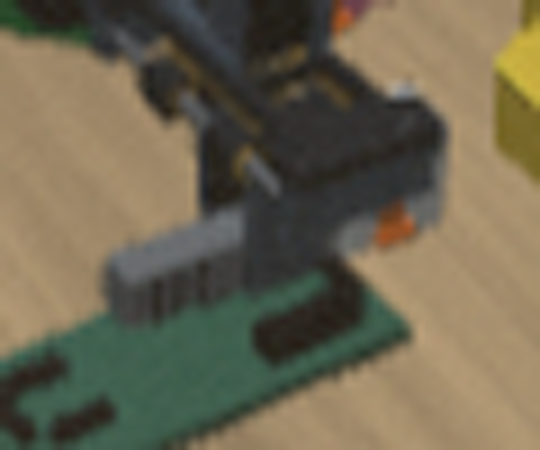

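```bash
python3 - <<'E'
from ov import *
D=pickle.load(open("f10.pkl","rb"))["side"]
x,y,s=225,125,9
big=cv2.resize(D["color"][y:y+60,x:x+80],None,fx=s,fy=s,interpolation=2)
for pit,dz,col in ((2.2,0,(0,0,255)),(2.2,6,(0,255,255))):
    g=np.array([551.5,160.5,71.6+dz]); R=Ro.from_euler('xyz',[0,pit,4],degrees=True).as_matrix()
    draw(big,D,x,y,s,g+R@[8.7,0,8],[0,pit,4],col)
cv2.imwrite("pics/s16.png",big)
E
```

View pics/s16.png

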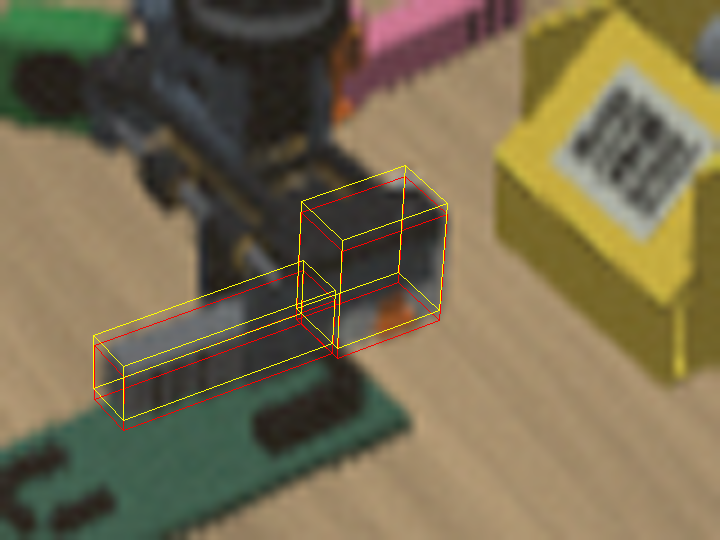

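drive_tool:
  moves:
    - {"claw": 1, "dx": 0, "dy": 0, "dz": 0, "yaw": 0}
    - {"claw": 1, "dx": 0, "dy": 0, "dz": 0, "yaw": 0}
    - {"claw": 1, "dx": 0, "dy": 0, "dz": 0, "yaw": 0}
    - {"claw": 1, "dx": 0, "dy": 0, "dz": 0, "yaw": 0}
    - {"claw": 1, "dx": 0, "dy": 0, "dz": 0, "yaw": 0}

```text
time_s: 24.18
ee_pos: [551.5, 160.4, 16.0]
ee_rot: [179.8, 1.0, 4.0]
force: [0.5, -0.9, -2.6]
gripper_width: 25.5
```

drive_tool:
  moves:
    - {"claw": 1, "dx": 0, "dy": 0, "dz": 0, "yaw": 0}
    - {"claw": 1, "dx": 0, "dy": 0, "dz": 0, "yaw": 0}
    - {"claw": 1, "dx": 0, "dy": 0, "dz": 0, "yaw": 0}
    - {"claw": 1, "dx": 0, "dy": 0, "dz": 0, "yaw": 0}
    - {"claw": 1, "dx": 0, "dy": 0, "dz": 0, "yaw": 0}

```text
time_s: 24.8
ee_pos: [551.5, 160.4, 16.0]
ee_rot: [179.8, 1.0, 4.0]
force: [-0.3, 0.6, -2.4]
gripper_width: 26.0
```

drive_tool:
  moves:
    - {"claw": 1, "dx": 0, "dy": 0, "dz": -0.6, "yaw": 0}
    - {"claw": 1, "dx": 0, "dy": 0, "dz": -1, "yaw": 0}
    - {"claw": 1, "dx": 0, "dy": 0.4, "dz": -0.8, "yaw": 0.1}
    - {"claw": 1, "dx": 0, "dy": 1, "dz": -0.1, "yaw": 0.1}
    - {"claw": 1, "dx": 0, "dy": 1, "dz": 0, "yaw": 0.1}

```text
time_s: 25.42
ee_pos: [555.2, 110.5, 69.6]
ee_rot: [179.8, 0.9, 1.4]
force: [-0.2, 0.1, -2.8]
gripper_width: 25.9
```

drive_tool:
  moves:
    - {"claw": 1, "dx": 0, "dy": 1, "dz": 0, "yaw": 0.1}
    - {"claw": 1, "dx": 0, "dy": 1, "dz": 0, "yaw": 0.1}
    - {"claw": 1, "dx": 0, "dy": 1, "dz": 0, "yaw": 0.1}
    - {"claw": 1, "dx": 0, "dy": 1, "dz": 0, "yaw": 0.1}
    - {"claw": 1, "dx": 0, "dy": 1, "dz": 0, "yaw": 0.1}

```text
time_s: 26.05
ee_pos: [551.1, 0.0, 67.1]
ee_rot: [179.6, 1.3, -3.5]
force: [0.9, 0.6, -3.1]
gripper_width: 25.9
```

drive_tool:
  moves:
    - {"claw": 1, "dx": 0, "dy": 1, "dz": 0, "yaw": 0.1}
    - {"claw": 1, "dx": 0, "dy": 1, "dz": 0, "yaw": 0.1}
    - {"claw": 1, "dx": 0, "dy": 1, "dz": 0, "yaw": 0.1}
    - {"claw": 1, "dx": 0, "dy": 1, "dz": 0, "yaw": 0}
    - {"claw": 1, "dx": 0, "dy": 1, "dz": 0, "yaw": 0}

```text
time_s: 26.68
ee_pos: [536.9, -109.5, 64.4]
ee_rot: [179.5, 1.7, -6.6]
force: [-0.2, 0.7, -3.1]
gripper_width: 26.1
```

drive_tool:
  moves:
    - {"claw": 1, "dx": 0, "dy": 1, "dz": 0, "yaw": 0}
    - {"claw": 1, "dx": 0, "dy": 1, "dz": 0, "yaw": 0}
    - {"claw": 1, "dx": 0.1, "dy": 1, "dz": 0.4, "yaw": 0}
    - {"claw": 1, "dx": 0.1, "dy": 0.8, "dz": 0.6, "yaw": 0}
    - {"claw": 1, "dx": 0, "dy": 0.4, "dz": 0.6, "yaw": 0}

```text
time_s: 27.3
ee_pos: [525.3, -202.5, 29.6]
ee_rot: [179.5, 1.9, -7.1]
force: [-0.8, 1.0, -3.1]
gripper_width: 25.9
```

drive_tool:
  moves:
    - {"claw": 1, "dx": 0, "dy": 0, "dz": 0.6, "yaw": 0}
    - {"claw": 1, "dx": 0, "dy": 0, "dz": 0.6, "yaw": 0}
    - {"claw": 1, "dx": 0, "dy": 0, "dz": 0.3, "yaw": 0}
    - {"claw": 1, "dx": 0, "dy": 0, "dz": 0, "yaw": 0}

```text
time_s: 27.8
ee_pos: [522.5, -201.1, -4.5]
ee_rot: [179.6, 2.2, -7.1]
force: [-0.1, 0.2, -2.7]
gripper_width: 26.0
```

drive_tool:
  moves:
    - {"claw": 1, "dx": 0.3, "dy": 0.2, "dz": 0.5, "yaw": 0}
    - {"claw": 1, "dx": 0.05, "dy": 0, "dz": 0.3, "yaw": 0}
    - {"claw": 1, "dx": 0, "dy": 0, "dz": 0.1, "yaw": 0}
    - {"claw": 1, "dx": 0, "dy": 0, "dz": 0, "yaw": 0}

```text
time_s: 28.3
ee_pos: [529.9, -206.2, -23.3]
ee_rot: [179.6, 2.1, -7.0]
force: [-0.1, -0.6, -3.3]
gripper_width: 26.0
```

drive_tool:
  moves:
    - {"claw": 1, "dx": -0.1, "dy": 0, "dz": 0.15, "yaw": 0}
    - {"claw": 1, "dx": 0, "dy": 0, "dz": 0.1, "yaw": 0}
    - {"claw": 1, "dx": 0, "dy": 0, "dz": 0, "yaw": 0}

```text
time_s: 28.68
ee_pos: [527.7, -206.0, -27.6]
ee_rot: [179.6, 2.0, -7.0]
force: [-0.0, 0.3, -1.2]
gripper_width: 25.7
```

drive_tool:
  moves:
    - {"claw": 1, "dx": 0, "dy": 0, "dz": 0.1, "yaw": 0}
    - {"claw": 1, "dx": 0, "dy": 0, "dz": 0.1, "yaw": 0}
    - {"claw": 1, "dx": 0, "dy": 0, "dz": 0, "yaw": 0}
  grip_force: 5

```text
time_s: 29.05
ee_pos: [527.7, -206.1, -31.6]
ee_rot: [179.6, 2.0, -7.0]
force: [-0.3, -0.5, -1.9]
gripper_width: 26.1
```

drive_tool:
  moves:
    - {"claw": 1, "dx": 0, "dy": 0, "dz": 0.1, "yaw": 0}
    - {"claw": 1, "dx": 0, "dy": 0, "dz": 0, "yaw": 0}
  grip_force: 3

```text
time_s: 29.3
ee_pos: [528.1, -206.2, -33.0]
ee_rot: [179.6, 1.9, -7.0]
force: [-0.8, 0.9, -0.2]
gripper_width: 26.1
```

```bash
python3 snap.py 11 side; python3 -c "
import cv2
cv2.imwrite('pics/s17.png',cv2.resize(cv2.imread('pics/side_11.png')[195:255,265:345],None,fx=9,fy=9,interpolation=2))"
```

```text
29.35 [ 528.1 -206.3  -33. ] [179.6   1.9  -7. ] 26.220441498354177 [-0.6  0.3  1.9]
```

View pics/s17.png

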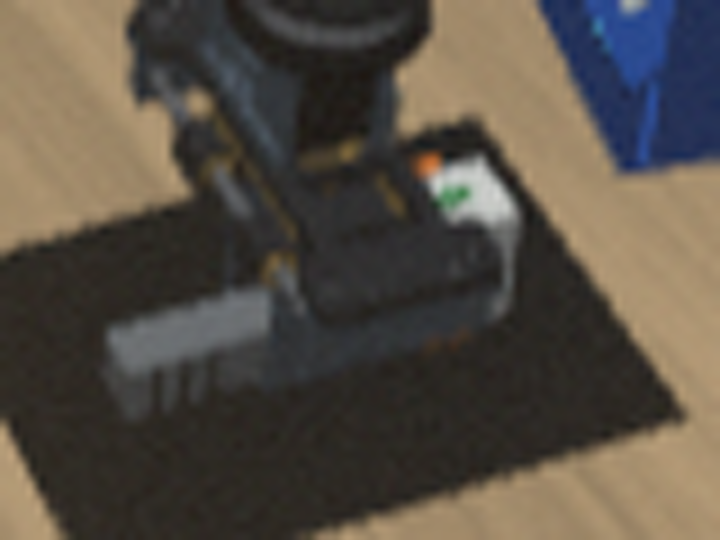

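drive_tool:
  moves:
    - {"claw": 0.2, "dx": 0, "dy": 0, "dz": 0, "yaw": 0}
    - {"claw": -1, "dx": 0, "dy": 0, "dz": 0, "yaw": 0}
    - {"claw": -1, "dx": 0, "dy": 0, "dz": 0, "yaw": 0}
    - {"claw": -1, "dx": 0, "dy": 0, "dz": 0, "yaw": 0}
    - {"claw": -1, "dx": 0, "dy": 0, "dz": 0, "yaw": 0}

```text
time_s: 29.98
ee_pos: [529.4, -207.0, -32.8]
ee_rot: [179.5, 1.8, -7.0]
force: [-0.2, -0.3, 0.1]
gripper_width: 73.6
```

drive_tool:
  moves:
    - {"claw": -1, "dx": 0, "dy": 0, "dz": 0, "yaw": 0}
    - {"claw": -1, "dx": 0, "dy": 0, "dz": 0, "yaw": 0}
    - {"claw": -1, "dx": 0, "dy": 0, "dz": -0.3, "yaw": 0}
    - {"claw": -1, "dx": 0, "dy": 0, "dz": -0.8, "yaw": 0}
    - {"claw": -1, "dx": 0, "dy": 0, "dz": -1, "yaw": 0}

```text
time_s: 30.6
ee_pos: [529.7, -206.2, 10.3]
ee_rot: [179.6, 2.0, -7.0]
force: [-0.2, -0.4, -0.5]
gripper_width: 91.3
```

drive_tool:
  moves:
    - {"claw": -1, "dx": 0, "dy": 0, "dz": -1, "yaw": 0}
    - {"claw": -1, "dx": 0, "dy": 0, "dz": -1, "yaw": 0}
    - {"claw": -1, "dx": 0, "dy": 0, "dz": -1, "yaw": 0}
    - {"claw": -1, "dx": -0.5, "dy": 0, "dz": -1, "yaw": 0}
    - {"claw": -1, "dx": -1, "dy": 0, "dz": -1, "yaw": 0}

```text
time_s: 31.22
ee_pos: [505.0, -202.2, 120.3]
ee_rot: [179.5, 1.6, -7.0]
force: [-0.3, -0.1, 0.3]
gripper_width: 91.6
```

drive_tool:
  moves:
    - {"claw": -1, "dx": -1, "dy": 0, "dz": -0.5, "yaw": 0}
    - {"claw": -1, "dx": -1, "dy": 0, "dz": 0, "yaw": 0}
    - {"claw": -1, "dx": -0.7, "dy": 0, "dz": 0, "yaw": 0}
    - {"claw": -1, "dx": 0, "dy": 0, "dz": 0, "yaw": 0}
    - {"claw": -1, "dx": 0, "dy": 0, "dz": 0, "yaw": 0}

```text
time_s: 31.85
ee_pos: [451.6, -195.7, 138.5]
ee_rot: [179.3, 1.0, -7.0]
force: [0.6, 0.0, 0.2]
gripper_width: 91.1
```

```bash
python3 snap.py 12 side wrist top; python3 -c "
import cv2
cv2.imwrite('pics/s18.png',cv2.resize(cv2.imread('pics/side_12.png')[195:255,265:345],None,fx=9,fy=9,interpolation=2))
cv2.imwrite('pics/w18.png',cv2.resize(cv2.imread('pics/wrist_12.png'),None,fx=1.5,fy=1.5,interpolation=2))"
```

```text
32.0 [ 451.5 -195.7  138. ] [179.4   1.   -7. ] 91.10318857849306 [1.3 0.1 0.1]
```

View pics/s18.png

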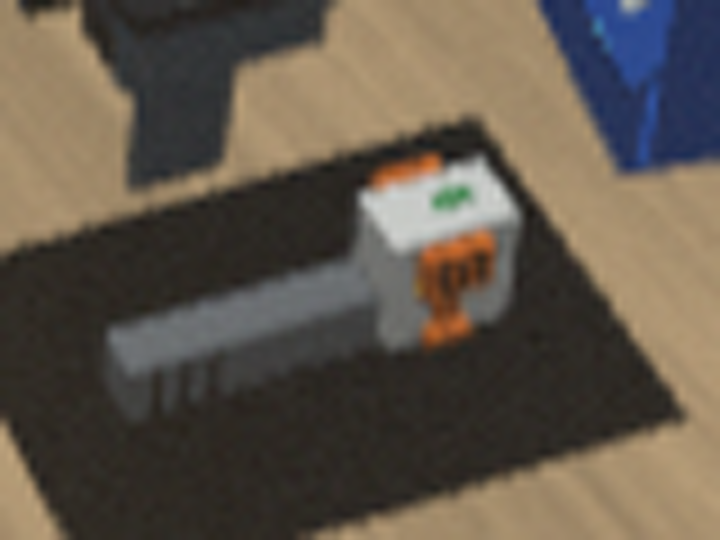

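View pics/w18.png

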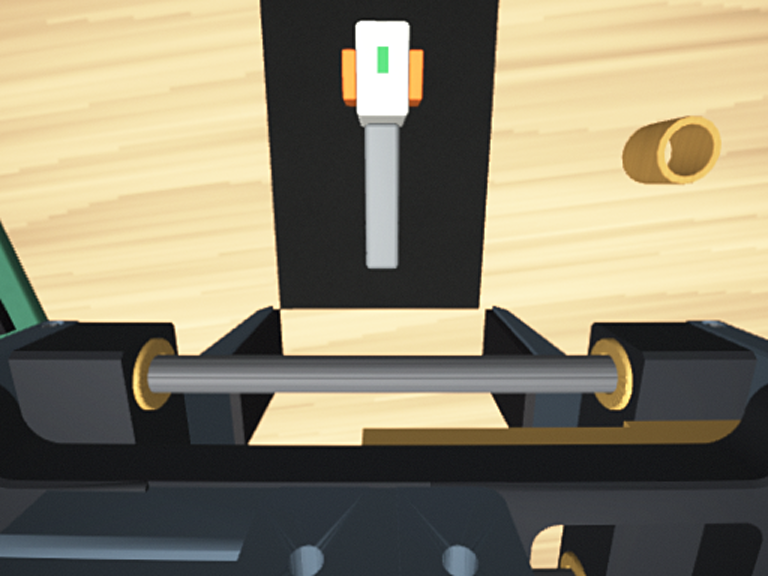

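View pics/top_12.png

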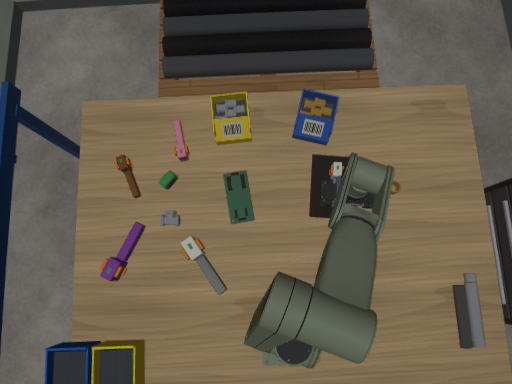

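```bash
python3 - <<'E'
from h import *
np.set_printoptions(precision=1,suppress=True)
f=pickle.load(open("f12.pkl","rb"))["wrist"]
c=lambda q:crop(q,1.5,0,0)
h=onz(f,c([(356,20),(409,20),(407,116),(357,116)]),63).mean(0)
t=onz(f,c([(366,267),(398,267)]),33).mean(0); m=onz(f,c([(281,308),(480,308)]),3)
u=(h-t)[:2];L=np.linalg.norm(u);u/=L
print(L,np.degrees(np.arctan2(u[1],u[0])),'centre',h[:2]-55*u,t[:2]+83*u,'mat',m.mean(0)[:2]+125*np.array([.993,-.118]))
E
python3 -c "
from workcell import job
print(job.job_done())"
```

```text
135.60004176813328 -6.877975579678729 centre [ 537.6 -207.1] [ 540.  -207.4] mat [ 538.1 -206.1]
the job is handed in; nothing more can be done
None
```

I finished the job and handed it in at about 32 s of the 61 s allowed. The tool gives no verdict, so what follows are my own measurements.

- **Undocking:** I pinched the two buttons and lifted the scanner out of the dock. I then laid it on the mat, where it measured about 3 mm from the centre, and let go.
- **Scanning:** I took it by the handle and pointed it at the yellow bin's card from about 12 cm. It stayed still there for about 2.6 s, with the measured tool pose moving no more than 0.3 mm. The nose was tilted down about 2–2.5°, and I raised the scanner so its line of sight met the card centre to within an estimated 3 mm.
- **Final placing:** The scanner is upright and released, about 2 mm from the mat centre and lined up with the mat. The gripper is open and clear of everything. The other objects that the last pictures show look unmoved; I did not measure them. The arm hides the coupling from above, but it stands upright in the wrist picture.

**Checks that failed or disagreed:**
- **Height reading:** The reported tool position is about 38 mm lower than the real finger ends. My first pinch therefore closed in the air above the scanner's head without touching it. I measured the offset in the pictures and allowed for it from then on.
- **Pinch width:** The gripper read 35 mm on the buttons, where 38 mm was expected with both fully in. The scanner came free all the same.
- **Side camera:** It disagreed with the other measurements by about 3 mm.

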